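# Nest the tumblers in the cupboard's door tray

### The arm

A 6-joint arm with a two-finger parallel gripper is mounted at the origin on the work surface. World frame = base frame: x ahead of the robot, y to its left, z up, the work surface at z = 0. Lengths are in m, angles in rad, forces in N, time in s.
With the tool pointing down it reaches from about 0.3 to 0.775 m from the base axis. Payload 14.6 kg.
Tool frame: the origin (TCP) lies at the very end of the fingers, on their centre line; the grasp point (between the pads) lies 19 mm behind it; z points along the fingers, y is the line along which they close (so a half turn about z gives the same grasp; the last joint's range is limited). The gripper opens to 94 mm and grips with 3 to 60 N. Pads are 16 mm wide; open, the fingers measure 119 mm over their backs; the gripper's body (75 mm by 177 mm) begins 78 mm behind the grasp point.
Start: joints at [-1.207, 0.3, 1.521, -0, 1.321, -0.067], TCP at [0.23, -0.5, 0.205] pointing down, gripper open.
Joint ranges: [-3.03, 3.03], [-0.79, 2.21], [0.23, 2.52], [-1.04, 4.18], [0, 3.07], [-2.55, 2.55]. Speed limits (rad/s): [2.22, 2.22, 2.57, 3.14, 3.14, 3.14].

### API

Orientations are given as a rotation vector (axis times angle).
In Python, from bench import r gives the robot as it stands.
- The arm moves only by the shell command python3 -m pendant 'ROWS' [FORCE]. ROWS is JSON, a list of rows, each an object with "fingers": the opening, from 0 (shut) to 1 (fully open); "delta_pos": the shift along the tool's x, y, z as a fraction of full scale, a list of three; "angular": the turn, a rotation vector about the tool's x, y, z as a fraction of full scale, a list of three. A call has 1 to 5 rows; each row shifts and turns the commanded pose from where the row before left it, along the tool's axes as they then stand; what a row does not reach is not made up. Full scale, the value 1, is 3 cm for a shift and 6 degrees for a turn. A row lasts 1/12 s, in which the tool goes at most 41.7 mm and 7.16 degrees, less where a joint would pass 70% of its speed; a pose out of reach is approached as far as the arm can. A call with a number of a shift or a turn outside -1 to 1 is refused whole. A call with a gripper value outside its range is refused whole. The fingers move at their own pace and stop on an object; FORCE is the grip in N (left out, the last holds). Time passes only in rows, so rows that do not move let the fingers close. It gives the time, the measured TCP pose, the force, the opening and the grip force at its end, in the units of the state.
- r.state(): the state, without advancing time (a new reading comes with each control period).
- r.capture(name): name is "scene" or "top" or "wrist"; returns a dict with "image" (480x640x3 uint8, red, green, blue), "intrinsics" (3x3 intrinsics, pixels), "R" (3x3) and "t" (3): a world point X has camera coordinates R X + t. Camera axes: x right, y down, z forward; pixel columns grow to the right and rows downward; lengths in m; the calibration is good to about 2 mm. The wrist camera is an equidistant fisheye: a pixel r from the principal point sees the ray r / f radians off the axis. A picture is of the moment at which its call begins. There is no depth.
- r.sign_off(): hands the job in; it is judged then, once.
Trained networks look in a picture, given as the dict that the camera call returned (one of the last four; its "shot" number tells which), for a name from the list of things; names that differ only in an ending like _2 or _b are one class to them, and where a whole thing is asked for, a point or a joint stands for the part that bears it (a point fixed in the world has none). Each returns a list of dicts, best first, with "conf" (0 to 1); they miss things now and then, are a little off and sometimes report something else, mostly with a low value. They report only what shows in the picture. A call takes as long as a camera call.
- r.boxes_of(query, picture): "extent" ([left, top, width, height] in pixels, round what is visible of it).
The state is a dict: "clock": time; "joints": joint angles; "qd": joint speeds; "effort": joint torques, N m; "eef_pos": TCP position; "tcp_rot": TCP orientation; "force": force on the tool from outside, world axes, zero at the start; "ft_torque": the same for the moment, N m; "width": opening from 0.0 (shut) to 1.0 (fully open); "grip_force": force on a finger pad.
Only numpy, scipy, OpenCV 4.12 (cv2) and the standard library are available. Lean on these libraries where they do the work, as an engineer would, in place of code of your own. Each camera call takes 0.05 s, during which the arm holds its last target. There are 200 camera calls.

### The job

Put the white tumblers away. Swing the small worktop cupboard's door wide open by its handle, nest all the tumblers fully one inside another into a single upright stack standing in the tray on the inside of the door, and then swing the door fully shut with the stack still nested in its tray. Leave the utensil pot, the bowl and the pepper mill undisturbed.

Things in the scene. Friction and masses are not known exactly. Their poses are not given: they have to be found in the camera images.
- cupboard: off-white gloss worktop cupboard, fixed, 260 mm wide, 225 mm deep, top 252 mm above the worktop, front (-x of its axes) towards the robot. Origin: centre of its underside. Its one door, hinged at the right (-y) edge, has a panel 250 mm wide and 16 mm thick, top edge at 250 mm
- door (a joint): opening angle of the cupboard door, rad: 0 fully shut, 1.57 square to the cupboard's front, stop at 1.75; it swings towards the robot, counter-clockwise seen from above. No latch or spring; light friction (0.12 N m) keeps it where it is left
- hinge (a point): on the door's vertical hinge line, at worktop height, in the plane of the door's outer face. Axes turn with the door: x square to the door, from outer face to inner face; y along the door from hinge to free edge; z up
- handle (a point): middle of the door handle, 185 mm above the worktop: an upright round steel bar 11 mm thick, 111 mm high (top at 240 mm), its axis 35 mm out from the outer face (-x) and 220 mm along the door (y) from the hinge; thin stalks hold it 42 mm above and below its middle. Axes as for hinge
- tray (a point): centre of the inner floor of the grey open tray on the inside of the door: inside 120 x 120 mm, walls 5 mm thick, 25 mm above that floor, which is 27 mm above the worktop. It is 81 mm along x and 117 mm along y from hinge and swings with the door: shut, it is under the cupboard's roof; wide open, it is in front, free from above. Axes as for hinge
- tumbler0: one of 4 or 5 (of 5) alike white tapered thick-bottomed tumblers, None if absent: 66 mm high, 68 mm across the rim, 42 mm across the foot, walls 2.2 mm, inner floor 22 mm above the underside, 130 g; upright on the worktop at the start. Fully nested, each sits 22 mm above the one under it, with 2 mm of play all round. Origin: centre of the underside, z up its axis
- tumbler1: another tumbler, like tumbler0; None if absent
- tumbler2: another tumbler, like tumbler0; None if absent
- tumbler3: another tumbler, like tumbler0; None if absent
- tumbler4: another tumbler, like tumbler0; None if absent
- utensil_pot: pale green pot, 80 mm across the rim, 105 mm high, with cooking utensils standing in it to 210 mm; bystander, loose. Origin: centre of its underside
- salad_bowl: white bowl, 124 mm across the rim, 55 mm high; bystander, loose. Origin: centre of its underside
- pepper_mill: turned dark wooden pepper mill, 150 mm high, 54 mm across the foot; bystander, loose. Origin: centre of its underside

How it is judged:
By the outcome, as a careful person would: the job done as asked, in the order asked, and still so for the second after the job is handed in, with the robot touching nothing.
Of tumbler0, tumbler1, tumbler2, tumbler3, tumbler4 only 4 to 5 are there at a start; the rules pass over those that are not, and their reading is None.
At some moment in a run one of tumbler0, tumbler1, tumbler2, tumbler3, tumbler4 may be knocked a few centimetres aside while the robot is not near it.
It also fails if it takes over 210 s, if anything falls off the work surface, if the arm or the gripper's body presses on something with over 40 N, if the wrist force passes 120 N, or if a joint passes its speed limit or range.

## Working session

There is one attempt and no reset: what is moved stays moved. The work goes in short steps, Python scripts to look and compute and a shell command to move; the robot and the scene stay as the last step left them, time stands still between calls to the robot, and variables do not carry over. Pictures are saved under pics/ and viewed, at most 14 in all, crops included, and the job is handed in when it is done.

```bash
ls; mkdir -p pics
python3 - <<'E'
from bench import r
import cv2,numpy as np
s=r.state();print({k:np.round(v,3).tolist() for k,v in s.items()})
for c in ["scene","top"]:
    p=r.capture(c);cv2.imwrite(f"pics/{c}0.png",p["image"][:,:,::-1])
    print(c,p["intrinsics"].tolist(),np.round(p["R"],4).tolist(),np.round(p["t"],4).tolist())
    for q in ["tumbler0","cupboard","handle","tray","utensil_pot","salad_bowl","pepper_mill"]:
        print(q,[(np.round(b["extent"]).tolist(),round(b["conf"],2)) for b in r.boxes_of(q,p)])
E
```

```text
pics
{'clock': 0.0, 'joints': [-1.207, 0.3, 1.522, 0.0, 1.321, -0.067], 'qd': [-0.001, -0.0, -0.002, 0.001, -0.001, 0.001], 'effort': [-0.001, -53.181, -35.274, 0.071, 0.024, -0.0], 'eef_pos': [0.23, -0.5, 0.205], 'tcp_rot': [-3.068, -0.671, 0.0], 'force': [0.12, -0.116, 0.228], 'ft_torque': [0.057, 0.013, -0.003], 'grip_force': 0.0, 'width': 1.003}
scene [[537.2880414671573, 0.0, 321.11579832707986], [0.0, 537.2880414671573, 237.40285422107883], [0.0, 0.0, 1.0]] [[-0.4304, 0.9026, -0.0018], [0.862, 0.4105, -0.2974], [-0.2677, -0.1295, -0.9548]] [0.2471, -0.4595, 2.0313]
tumbler0 [([392.0, 277.0, 24.0, 23.0], 0.64), ([422.0, 241.0, 21.0, 20.0], 0.64), ([380.0, 219.0, 18.0, 22.0], 0.6), ([347.0, 261.0, 24.0, 20.0], 0.59), ([334.0, 201.0, 24.0, 21.0], 0.54)]
cupboard [([192.0, 198.0, 121.0, 123.0], 0.9), ([234.0, 199.0, 82.0, 50.0], 0.35)]
handle [([236.0, 200.0, 79.0, 50.0], 0.76), ([351.0, 260.0, 18.0, 22.0], 0.18)]
tray [([236.0, 199.0, 80.0, 52.0], 0.73)]
utensil_pot [([325.0, 292.0, 28.0, 35.0], 0.65)]
salad_bowl [([207.0, 126.0, 33.0, 31.0], 0.66)]
pepper_mill [([465.0, 240.0, 28.0, 22.0], 0.62)]
top [[517.7623024657453, 0.0, 322.93949678143235], [0.0, 517.7623024657453, 234.85665488590448], [0.0, 0.0, 1.0]] [[-0.0093, -0.9996, -0.0256], [-0.9969, 0.0113, -0.078], [0.0782, 0.0248, -0.9966]] [0.0207, 0.5793, 1.5109]
tumbler0 [([253.0, 274.0, 22.0, 24.0], 0.98), ([197.0, 271.0, 25.0, 19.0], 0.98), ([211.0, 215.0, 24.0, 25.0], 0.83), ([304.0, 275.0, 28.0, 24.0], 0.81), ([262.0, 212.0, 22.0, 21.0], 0.73)]
cupboard [([335.0, 202.0, 95.0, 40.0], 0.39)]
handle [([335.0, 199.0, 98.0, 44.0], 0.65)]
tray [([338.0, 198.0, 96.0, 44.0], 0.81)]
utensil_pot [([253.0, 146.0, 33.0, 39.0], 0.88)]
salad_bowl [([479.0, 285.0, 47.0, 41.0], 0.82), ([333.0, 199.0, 98.0, 43.0], 0.34), ([255.0, 273.0, 20.0, 25.0], 0.28)]
pepper_mill [([145.0, 300.0, 29.0, 20.0], 0.83), ([334.0, 199.0, 98.0, 41.0], 0.25)]
```

View pics/top0.png

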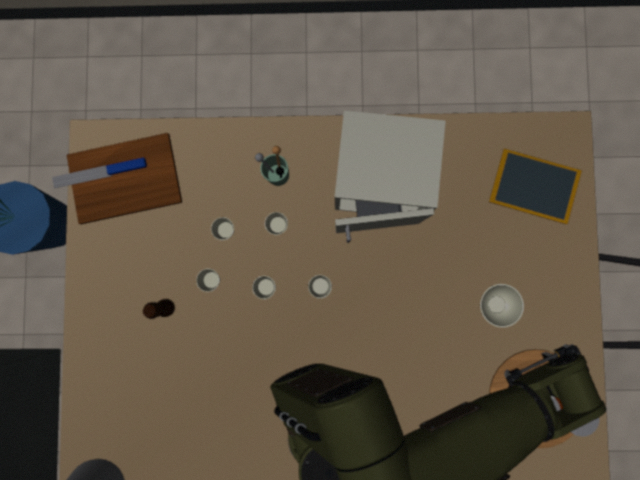

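View pics/scene0.png

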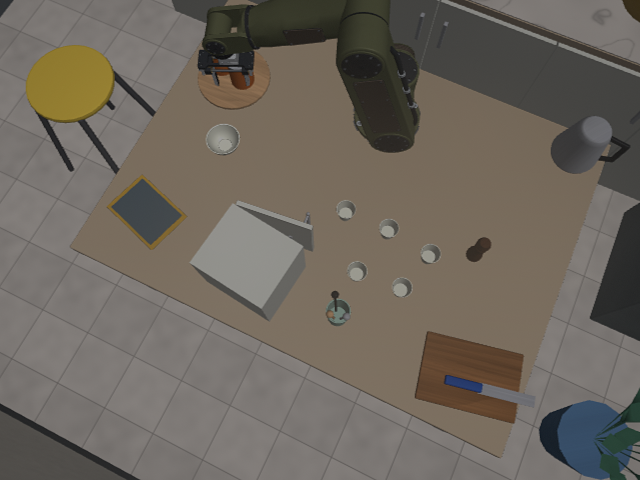

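Five tumblers show (top view: (223,229), (277,223), (208,280), (264,287), (320,286)). The door is slightly ajar, with its handle near (348,232) and the hinge near (437,209).

```bash
cat > h.py <<'E'
from bench import r
import cv2,numpy as np
from scipy.optimize import least_squares
from scipy.spatial.transform import Rotation as Ro
def proj(p,X): 
    X=np.atleast_2d(X)@np.asarray(p["R"]).T+np.asarray(p["t"]); K=np.asarray(p["intrinsics"])
    u=X@K.T; return u[:,:2]/u[:,2:]
def unproj(p,uv,z):
    R=np.asarray(p["R"]);t=np.asarray(p["t"]);d=R.T@np.linalg.inv(p["intrinsics"])@[*uv,1];c=-R.T@t
    return c+d*(z-c[2])/d[2]
a=np.linspace(0,2*np.pi,48,endpoint=False);C=np.c_[np.cos(a),np.sin(a),0*a]
TUM=np.r_[C*.034+[0,0,.066],C*.021]
def fitbox(p,ext,pts,z0=0):
    c=unproj(p,(ext[0]+ext[2]/2,ext[1]+ext[3]/2),z0+.03)[:2]
    def f(v):
        u=proj(p,pts+[v[0],v[1],z0]);lo=u.min(0);hi=u.max(0)
        return np.r_[(lo+hi)/2-[ext[0]+ext[2]/2,ext[1]+ext[3]/2]]
    return least_squares(f,c).x
def tcp():
    s=r.state();return np.array(s["eef_pos"]),Ro.from_rotvec(s["tcp_rot"])
def to(target,Rt=None):
    "moves in tool axes: units of 3cm and 6deg; translation first in current axes, total rotvec"
    p,R=tcp();d=R.inv().apply(np.array(target)-p)
    print("pos",np.round(p,4),"rot",np.round(R.as_matrix()[:,1],3),"delta units",np.round(d/.03,3),"mm",np.round(d*1000,1))
    if Rt is not None: print("ang units",np.round((R.inv()*Rt).as_rotvec(degrees=True)/6,3))
def down(phi): # tool z down, tool y (closing line) at angle phi in world xy
    y=np.array([np.cos(phi),np.sin(phi),0]);z=np.array([0,0,-1.]);return Ro.from_matrix(np.c_[np.cross(y,z),y,z])
E
python3 - <<'E'
from h import *
im=[]
for c in ["scene","top"]:
    p=r.capture(c)
    for q,pts in [("tumbler0",TUM),("utensil_pot",np.r_[C*.04+[0,0,.105],C*.03]),("salad_bowl",np.r_[C*.062+[0,0,.055],C*.03]),("pepper_mill",np.r_[C*.027,C*.02+[0,0,.15]])]:
        print(c,q,[(np.round(fitbox(p,b["extent"],pts),3).tolist(),round(b["conf"],2)) for b in r.boxes_of(q,p) if b["conf"]>.4])
    g=p["image"][:,:,::-1]
    k=g[185:325,180:320] if c=="scene" else g[105:245,320:460]
    im.append(cv2.resize(k,None,fx=2.85,fy=2.85,interpolation=cv2.INTER_CUBIC))
cv2.imwrite("pics/crop1.png",np.hstack(im)); print(im[0].shape)
E
```

```text
scene tumbler0 [([0.619, 0.158], 0.84), ([0.444, 0.35], 0.7), ([0.422, 0.182], 0.68), ([0.434, 0.024], 0.67)]
scene utensil_pot [([0.759, 0.152], 0.63), ([0.594, -0.166], 0.53)]
scene salad_bowl [([0.377, -0.493], 0.77), ([0.58, -0.167], 0.57), ([0.605, 0.157], 0.51)]
scene pepper_mill [([0.371, 0.49], 0.55)]
top tumbler0 [([0.43, 0.191], 0.9), ([0.612, 0.153], 0.68), ([0.428, 0.024], 0.66), ([0.453, 0.347], 0.65), ([0.603, 0.303], 0.63)]
top utensil_pot [([0.767, 0.159], 0.6)]
top salad_bowl [([0.369, -0.493], 0.68)]
top pepper_mill []
(399, 399, 3)
```

View pics/crop1.png

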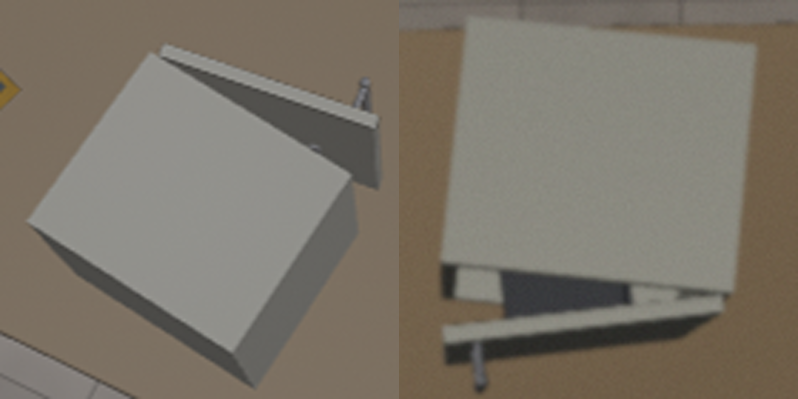

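Run:
```python
from h import *
P={c:r.capture(c) for c in ["scene","top"]}
S=lambda q:(q[0]/2.85+180,q[1]/2.85+185); T=lambda q:((q[0]-399)/2.85+320,105+q[1]/2.85)
roof=np.array([[.1125,.13],[.1125,-.13],[-.1125,-.13],[-.1125,.13]])
ot=[T(q) for q in [(465,17),(757,44),(734,292),(442,263)]]
os=[S(q) for q in [(235,352),(27,221),(152,52),(352,178)]]
for n,p,o in [("t",P["top"],ot),("s",P["scene"],os)]: print([np.round(unproj(p,q,.252)[:2],4).tolist() for q in o])
def rt(v,a): c,s=np.cos(a),np.sin(a); return v@np.array([[c,s],[-s,c]])
def f(v):
    X=np.c_[rt(roof,v[2])+v[:2],np.full(4,.252)]
    return np.r_[(proj(P["top"],X)-ot).ravel(),(proj(P["scene"],X)-os).ravel()]
s=least_squares(f,[.7,-.17,0]);print("cup",s.x,np.round(s.fun,1))
dt=[T(q) for q in [(722,307),(443,343)]];ds=[S(q) for q in [(163,44),(380,117)]]
def g(v):
    X=np.array([[v[0],v[1],.25],[v[0]-.25*np.sin(v[2]),v[1]+.25*np.cos(v[2]),.25]])
    return np.r_[(proj(P["top"],X)-dt).ravel(),(proj(P["scene"],X)-ds).ravel()]
d=least_squares(g,[.58,-.29,.2]);v=d.x;print("door",v,np.round(d.fun,1),"angle",v[2]-s.x[2])
hx,hy,b=v
L=lambda x,y,b:np.array([hx+np.cos(b)*x-np.sin(b)*y,hy+np.sin(b)*x+np.cos(b)*y])
print("hinge in cup",rt(np.array([[hx,hy]])-s.x[:2],-s.x[2]))
H=L(-.035,.22,b);print("handle",H,[proj(P[c],[*H,.24]) for c in P],T((481,388)),S((365,80)))
for ang in [1.4,1.57,1.7]:
  print(ang,"handle",L(-.035,.22,s.x[2]+ang),"tray",L(.081,.117,s.x[2]+ang))
p,R=tcp();print(R.as_matrix().round(2).tolist())
```

```text
[[0.8795, -0.0458], [0.8502, -0.3062], [0.6273, -0.2798], [0.6565, -0.0226]]
[[0.8798, -0.0425], [0.8509, -0.3024], [0.6281, -0.2739], [0.6626, -0.0159]]
cup [ 0.75412005 -0.16163254 -0.11595533] [-0.1 -0.5 -1.  -0.2 -0.8  0.  -1.2 -0.3 -1.1 -0.1 -0.4 -0.2 -1.  -0.7
 -0.3 -2. ]
door [ 0.61434496 -0.26928847  0.11201436] [-0.   0.  -0.7 -0.4 -0.3 -0.1 -0.3 -0.8] angle 0.22796969284811236
hinge in cup [[-0.12638114 -0.12310436]]
handle [ 0.55497265 -0.05457953] [array([[307.70335151, 213.17755734]]), array([[348.14984279, 237.50423693]])] (348.7719298245614, 241.140350877193) (308.0701754385965, 213.0701754385965)
1.4 handle [ 0.39342874 -0.24063498] tray [ 0.52503222 -0.15850384]
1.57 handle [ 0.39176563 -0.27842315] tray [ 0.50757688 -0.17521097]
1.7 handle [ 0.39482795 -0.30719995] tray [ 0.49628215 -0.18984559]
[[0.91, 0.42, -0.0], [0.42, -0.91, 0.0], [-0.0, -0.0, -1.0]]
```

```bash
python3 -m pendant '[{"fingers":0.45,"delta_pos":[0,0,-0.8],"angular":[0,0,0.77]},{"fingers":0.45,"delta_pos":[0,0,-0.8],"angular":[0,0,0.77]},{"fingers":0.45,"delta_pos":[0,0,-0.8],"angular":[0,0,0.77]},{"fingers":0.45,"delta_pos":[0,0,-0.8],"angular":[0,0,0.77]},{"fingers":0.45,"delta_pos":[0,0,0],"angular":[0,0,0]}]'
for i in 1 2; do :; done
python3 -m pendant '[{"fingers":0.45,"delta_pos":[0.7,-0.75,0],"angular":[0,0,0]},{"fingers":0.45,"delta_pos":[0.7,-0.75,0],"angular":[0,0,0]},{"fingers":0.45,"delta_pos":[0.7,-0.75,0],"angular":[0,0,0]},{"fingers":0.45,"delta_pos":[0.7,-0.75,0],"angular":[0,0,0]},{"fingers":0.45,"delta_pos":[0.7,-0.75,0],"angular":[0,0,0]}]'
python3 -m pendant '[{"fingers":0.45,"delta_pos":[0.7,-0.75,0],"angular":[0,0,0]},{"fingers":0.45,"delta_pos":[0.7,-0.75,0],"angular":[0,0,0]},{"fingers":0.45,"delta_pos":[0.7,-0.75,0],"angular":[0,0,0]},{"fingers":0.45,"delta_pos":[0.7,-0.75,0],"angular":[0,0,0]},{"fingers":0.45,"delta_pos":[0,0,0],"angular":[0,0,0]}]'
python3 - <<'E'
from h import *
to([.555,-.0546,.3],down(-1.459))
p=r.capture("wrist");cv2.imwrite("pics/w0.png",p["image"][:,:,::-1]);print(p["intrinsics"],p["R"],p["t"])
E
```

```text
clock: 1.82
eef_pos: [0.23, -0.5007, 0.3063]
tcp_rot: [3.131, 0.162, 0.003]
force: [-1.2, 0.4, 1.1]
width: 0.684
grip_force: 0.0
clock: 2.23
eef_pos: [0.3224, -0.3752, 0.301]
tcp_rot: [-3.137, -0.171, 0.0]
force: [1.1, 0.1, 0.3]
width: 0.448
grip_force: 0.0
clock: 2.65
eef_pos: [0.3977, -0.2747, 0.3012]
tcp_rot: [-3.136, -0.177, -0.001]
force: [-0.6, 0.3, -0.4]
width: 0.452
grip_force: 0.0
pos [ 0.3977 -0.2747  0.3012] rot [ 0.112 -0.994 -0.001] delta units [ 6.033 -6.702  0.048] mm [ 181.  -201.1    1.4]
ang units [-0.006 -0.005  0.007]
[[371.64829954   0.         321.25790796]
 [  0.         371.64829954 238.41338822]
 [  0.           0.           1.        ]] [[ 1.11509826e-01 -9.93763172e-01 -5.63421970e-04]
 [-9.63610000e-01 -1.08264917e-01  2.44406375e-01]
 [-2.42943053e-01 -2.67107934e-02 -9.69672732e-01]] [-0.31719487  0.30385313  0.57184997]
```

```bash
python3 -m pendant '[{"fingers":0.45,"delta_pos":[0.67,-0.745,0],"angular":[0,0,0]},{"fingers":0.45,"delta_pos":[0.67,-0.745,0],"angular":[0,0,0]},{"fingers":0.45,"delta_pos":[0.67,-0.745,0],"angular":[0,0,0]},{"fingers":0.45,"delta_pos":[0.67,-0.745,0],"angular":[0,0,0]},{"fingers":0.45,"delta_pos":[0.67,-0.745,0],"angular":[0,0,0]}]'
python3 -m pendant '[{"fingers":0.45,"delta_pos":[0.67,-0.745,0],"angular":[0,0,0]},{"fingers":0.45,"delta_pos":[0.67,-0.745,0],"angular":[0,0,0]},{"fingers":0.45,"delta_pos":[0.67,-0.745,0],"angular":[0,0,0]},{"fingers":0.45,"delta_pos":[0.67,-0.745,0],"angular":[0,0,0]},{"fingers":0.45,"delta_pos":[0,0,0],"angular":[0,0,0]}]'
cat >> h.py <<'E'
def fproj(p,X):
    "equidistant fisheye"
    X=np.atleast_2d(X)@np.asarray(p["R"]).T+np.asarray(p["t"]);K=np.asarray(p["intrinsics"])
    th=np.arctan2(np.hypot(X[:,0],X[:,1]),X[:,2]);ph=np.arctan2(X[:,1],X[:,0])
    return np.c_[K[0,2]+K[0,0]*th*np.cos(ph),K[1,2]+K[1,1]*th*np.sin(ph)]
def funproj(p,uv,z):
    K=np.asarray(p["intrinsics"]);R=np.asarray(p["R"]);c=-R.T@np.asarray(p["t"])
    x=(uv[0]-K[0,2])/K[0,0];y=(uv[1]-K[1,2])/K[1,1];th=np.hypot(x,y);d=R.T@[np.sinc(th/np.pi)*x,np.sinc(th/np.pi)*y,np.cos(th)]
    return c+d*(z-c[2])/d[2]
E
python3 - <<'E'
from h import *
to([.555,-.0546,.3],down(-1.459))
p=r.capture("wrist");cv2.imwrite("pics/w1.png",p["image"][:,:,::-1])
R=p["R"];print("cam in tool",tcp()[1].inv().apply(-R.T@p["t"]-tcp()[0]))
print("handle pred top/bottom, tip",fproj(p,[[.555,-.0546,.24],[.555,-.0546,.13],tcp()[0]]))
E
```

```text
clock: 3.12
eef_pos: [0.4839, -0.1557, 0.3012]
tcp_rot: [3.137, 0.169, -0.0]
force: [0.1, 0.4, 0.1]
width: 0.452
grip_force: 0.0
clock: 3.53
eef_pos: [0.5554, -0.0559, 0.3004]
tcp_rot: [-3.136, -0.175, 0.002]
force: [-0.9, 0.5, -1.4]
width: 0.448
grip_force: 0.0
pos [ 0.5554 -0.0559  0.3004] rot [ 0.111 -0.994 -0.001] delta units [-0.008 -0.046  0.013] mm [-0.2 -1.4  0.4]
ang units [-0.008  0.009 -0.005]
cam in tool [ 0.07094843 -0.00148593 -0.17878845]
handle pred top/bottom, tip [[319.23730469 252.3219824 ]
 [319.9300724  219.93566037]
 [324.33037514 286.97922051]]
```

View pics/w1.png

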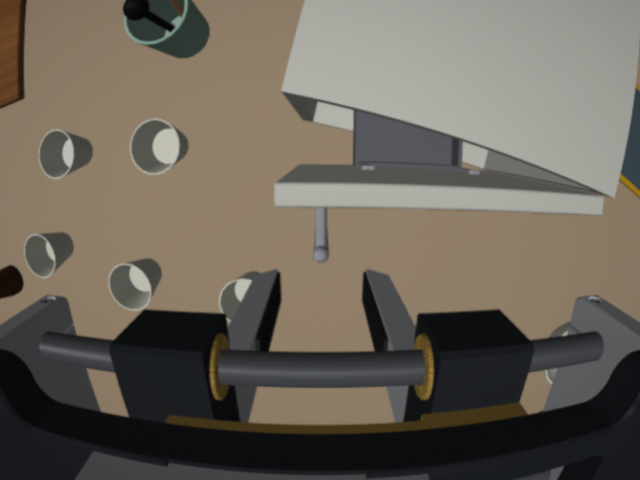

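The handle bar top is at (321,254), within 2 px of the prediction, so I can lower and grip.

```bash
python3 -m pendant '[{"fingers":0.45,"delta_pos":[0,0,0.75],"angular":[0,0,0]},{"fingers":0.45,"delta_pos":[0,0,0.75],"angular":[0,0,0]},{"fingers":0.45,"delta_pos":[0,0,0.75],"angular":[0,0,0]},{"fingers":0.45,"delta_pos":[0,0,0.75],"angular":[0,0,0]},{"fingers":0.45,"delta_pos":[0,0,0.65],"angular":[0,0,0]}]'
python3 -m pendant '[{"fingers":0,"delta_pos":[0,0,0],"angular":[0,0,0]},{"fingers":0,"delta_pos":[0,0,0],"angular":[0,0,0]},{"fingers":0,"delta_pos":[0,0,0],"angular":[0,0,0]},{"fingers":0,"delta_pos":[0,0,0],"angular":[0,0,0]},{"fingers":0,"delta_pos":[0,0,0],"angular":[0,0,0]}]' 20
python3 -m pendant '[{"fingers":0,"delta_pos":[0,0,0],"angular":[0,0,0]},{"fingers":0,"delta_pos":[0,0,0],"angular":[0,0,0]},{"fingers":0,"delta_pos":[0,0,0],"angular":[0,0,0]},{"fingers":0,"delta_pos":[0,0,0],"angular":[0,0,0]},{"fingers":0,"delta_pos":[0,0,0],"angular":[0,0,0]}]'
cat >> h.py <<'E'
def arc(c,dphi,n):
    "rows for n equal steps swinging the tool rigidly about vertical axis at c, dphi total (ccw +)"
    p,R=tcp();st=dphi/n;c=np.array([c[0],c[1],p[2]])
    q=c+Ro.from_rotvec([0,0,st]).apply(p-c);d=R.inv().apply(q-p)/.03
    print("pos",p,"phi",np.arctan2(*R.as_matrix()[[1,0],1]),"radius",np.linalg.norm(p-c),"row delta",d.round(3),"ang z",-np.degrees(st)/6)
E
python3 - <<'E'
from h import *
arc([.614,-.269],1.47,30)
E
```

```text
clock: 4.0
eef_pos: [0.5529, -0.06, 0.1904]
tcp_rot: [3.137, 0.168, -0.001]
force: [0.5, -0.4, 0.2]
width: 0.447
grip_force: 0.0
clock: 4.42
eef_pos: [0.5539, -0.0568, 0.1934]
tcp_rot: [-3.133, -0.17, -0.002]
force: [-7.5, 32.2, 10.4]
width: 0.136
grip_force: 16.2
clock: 4.83
eef_pos: [0.5537, -0.0557, 0.1934]
tcp_rot: [-3.133, -0.173, -0.001]
force: [-5.4, 20.8, 6.5]
width: 0.118
grip_force: 20.0
pos [ 0.5537117  -0.05572876  0.19338125] phi -1.4607700699937125 radius 0.2216287480431379 row delta [-0.355  0.068 -0.001] ang z -0.46791553269017233
```

```bash
python3 -m pendant '[{"fingers":0,"delta_pos":[-0.355,0.03,0],"angular":[0,0,-0.468]},{"fingers":0,"delta_pos":[-0.355,0.068,0],"angular":[0,0,-0.468]},{"fingers":0,"delta_pos":[-0.355,0.068,0],"angular":[0,0,-0.468]},{"fingers":0,"delta_pos":[-0.355,0.068,0],"angular":[0,0,-0.468]},{"fingers":0,"delta_pos":[-0.355,0.068,0],"angular":[0,0,-0.468]}]'
python3 -m pendant '[{"fingers":0,"delta_pos":[-0.355,0.068,0],"angular":[0,0,-0.468]},{"fingers":0,"delta_pos":[-0.355,0.068,0],"angular":[0,0,-0.468]},{"fingers":0,"delta_pos":[-0.355,0.068,0],"angular":[0,0,-0.468]},{"fingers":0,"delta_pos":[-0.355,0.068,0],"angular":[0,0,-0.468]},{"fingers":0,"delta_pos":[-0.355,0.068,0],"angular":[0,0,-0.468]}]'
python3 - <<'E'
from h import *
arc([.614,-.269],1,20)
E
```

```text
clock: 5.25
eef_pos: [0.503, -0.076, 0.1934]
tcp_rot: [-3.088, -0.557, -0.001]
force: [-8.3, 18.1, 10.0]
width: 0.109
grip_force: 20.0
clock: 5.67
eef_pos: [0.4586, -0.1082, 0.1933]
tcp_rot: [-2.995, -0.93, 0.002]
force: [-18.5, 21.9, 16.7]
width: 0.11
grip_force: 20.0
pos [ 0.45863376 -0.10816993  0.19328928] phi -0.9685967045011551 radius 0.2236179300401587 row delta [-0.366  0.071 -0.001] ang z -0.47746482927568606
```

```bash
python3 -m pendant '[{"fingers":0,"delta_pos":[-0.36,0.03,-0.05],"angular":[0,0,-0.47]},{"fingers":0,"delta_pos":[-0.36,0.05,-0.05],"angular":[0,0,-0.47]},{"fingers":0,"delta_pos":[-0.36,0.06,0],"angular":[0,0,-0.47]},{"fingers":0,"delta_pos":[-0.36,0.068,0],"angular":[0,0,-0.47]},{"fingers":0,"delta_pos":[-0.36,0.068,0],"angular":[0,0,-0.47]}]'
python3 -m pendant '[{"fingers":0,"delta_pos":[-0.36,0.068,0],"angular":[0,0,-0.47]},{"fingers":0,"delta_pos":[-0.36,0.068,0],"angular":[0,0,-0.47]},{"fingers":0,"delta_pos":[-0.36,0.068,0],"angular":[0,0,-0.47]},{"fingers":0,"delta_pos":[-0.36,0.068,0],"angular":[0,0,-0.47]},{"fingers":0,"delta_pos":[-0.36,0.068,0],"angular":[0,0,-0.47]}]'
python3 - <<'E'
from h import *
arc([.614,-.269],.49,10)
E
```

```text
clock: 6.08
eef_pos: [0.4228, -0.1509, 0.1938]
tcp_rot: [-2.861, -1.29, 0.004]
force: [-0.7, 2.7, -16.7]
width: 0.111
grip_force: 20.0
clock: 6.5
eef_pos: [0.3992, -0.2005, 0.1938]
tcp_rot: [-2.68, -1.631, 0.004]
force: [-6.4, 2.8, -15.4]
width: 0.115
grip_force: 20.0
pos [ 0.39917794 -0.20051536  0.19383389] phi -0.47758202723965554 radius 0.2254743074973862 row delta [-0.361  0.071 -0.   ] ang z -0.46791553269017233
```

```bash
python3 -m pendant '[{"fingers":0,"delta_pos":[-0.36,0.068,0.05],"angular":[0,0,-0.47]},{"fingers":0,"delta_pos":[-0.36,0.068,0],"angular":[0,0,-0.47]},{"fingers":0,"delta_pos":[-0.36,0.068,0],"angular":[0,0,-0.47]},{"fingers":0,"delta_pos":[-0.36,0.068,0],"angular":[0,0,-0.47]},{"fingers":0,"delta_pos":[-0.36,0.068,0],"angular":[0,0,-0.47]}]'
python3 -m pendant '[{"fingers":0,"delta_pos":[-0.36,0.068,0],"angular":[0,0,-0.47]},{"fingers":0,"delta_pos":[-0.36,0.068,0],"angular":[0,0,-0.47]},{"fingers":0,"delta_pos":[-0.36,0.068,0],"angular":[0,0,-0.47]},{"fingers":0,"delta_pos":[-0.36,0.068,0],"angular":[0,0,-0.47]},{"fingers":0,"delta_pos":[0,0,0],"angular":[0,0,0]}]'
python3 - <<'E'
from h import *
arc([.614,-.269],.49,10)
E
```

```text
clock: 6.92
eef_pos: [0.3884, -0.2549, 0.1937]
tcp_rot: [-2.461, -1.948, 0.004]
force: [-14.5, 2.1, 1.2]
width: 0.111
grip_force: 20.0
clock: 7.33
eef_pos: [0.3898, -0.3004, 0.1937]
tcp_rot: [-2.259, -2.18, 0.005]
force: [-16.8, -1.7, 1.7]
width: 0.115
grip_force: 20.0
pos [ 0.3897807  -0.30036365  0.19371436] phi -0.035352378080452516 radius 0.22640223863897066 row delta [-0.362  0.073  0.   ] ang z -0.46791553269017233
```

```bash
python3 -m pendant '[{"fingers":0.4,"delta_pos":[0,0,0],"angular":[0,0,0]},{"fingers":0.4,"delta_pos":[0,0,0],"angular":[0,0,0]},{"fingers":0.4,"delta_pos":[0,0,0],"angular":[0,0,0]},{"fingers":0.4,"delta_pos":[0,0,0],"angular":[0,0,0]},{"fingers":0.4,"delta_pos":[0,0,-0.5],"angular":[0,0,0]}]'
python3 -m pendant '[{"fingers":0.4,"delta_pos":[0,0,-0.9],"angular":[0,0,0]},{"fingers":0.4,"delta_pos":[0,0,-0.9],"angular":[0,0,0]},{"fingers":0.9,"delta_pos":[0,0,-0.9],"angular":[0,0,0]},{"fingers":1,"delta_pos":[0,0,-0.9],"angular":[0,0,0]},{"fingers":1,"delta_pos":[0,0,0],"angular":[0,0,0]}]'
python3 - <<'E'
from h import *
Q=np.array([[.5537,-.0557],[.503,-.076],[.4586,-.1082],[.4228,-.1509],[.3992,-.2005],[.3884,-.2549],[.3898,-.3004]])
s=least_squares(lambda v:np.hypot(*(Q-v).T)-.22277,[.614,-.269]);print("hinge",s.x,s.fun.round(4))
to([.432,.024,.2])
p=r.capture("top");im=p["image"][:,:,::-1]
print([(np.round(fitbox(p,b["extent"],TUM),3).tolist(),round(b["conf"],2)) for b in r.boxes_of("tumbler0",p)])
cv2.imwrite("pics/t2.png",cv2.resize(im[100:340,180:500],None,fx=2.5,fy=2.5,interpolation=cv2.INTER_CUBIC))
E
```

```text
clock: 7.75
eef_pos: [0.3911, -0.2979, 0.2068]
tcp_rot: [-2.26, -2.178, 0.0]
force: [-0.2, 0.3, -1.0]
width: 0.394
grip_force: 0.0
clock: 8.17
eef_pos: [0.3926, -0.2991, 0.3218]
tcp_rot: [2.256, 2.175, 0.001]
force: [0.6, 0.5, 0.1]
width: 0.576
grip_force: 0.0
hinge [ 0.61055197 -0.27105068] [-0.     -0.     -0.      0.0001  0.     -0.     -0.0001]
pos [ 0.3926 -0.2991  0.3218] rot [ 0.999 -0.037  0.006] delta units [10.831  0.891  4.013] mm [324.9  26.7 120.4]
[([0.597, 0.307], 0.96), ([0.434, 0.191], 0.81), ([0.606, 0.156], 0.78), ([0.45, 0.342], 0.57), ([0.428, 0.025], 0.57)]
```

View pics/t2.png

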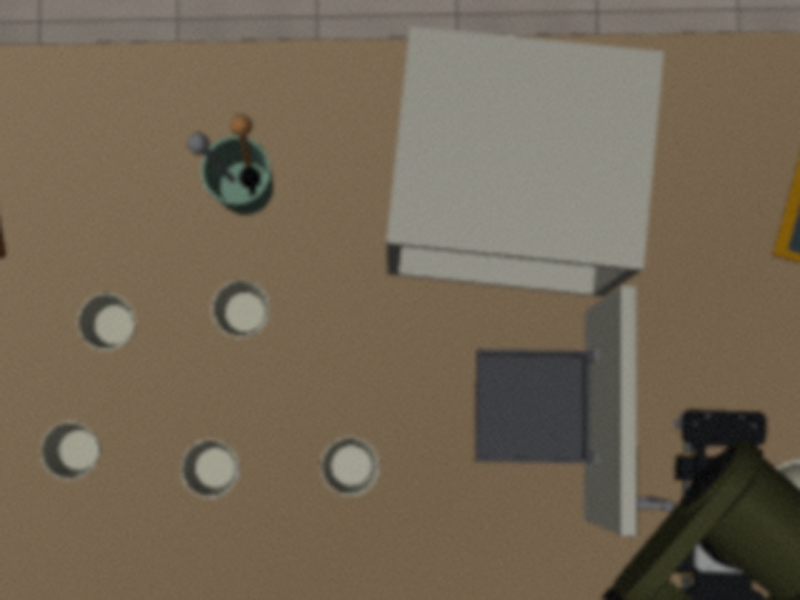

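The door stands at about 1.66 rad, and the tray lies clear at crop (532,405). All five tumblers are visible and in place. Next I move over the nearest tumbler.

```bash
python3 -m pendant '[{"fingers":1,"delta_pos":[0.9,0.07,0],"angular":[0,0,0]},{"fingers":1,"delta_pos":[0.9,0.07,0],"angular":[0,0,0]},{"fingers":1,"delta_pos":[0.9,0.07,0],"angular":[0,0,0]},{"fingers":1,"delta_pos":[0.9,0.07,0],"angular":[0,0,0]},{"fingers":1,"delta_pos":[0.9,0.07,0],"angular":[0,0,0]}]'
python3 -m pendant '[{"fingers":1,"delta_pos":[0.9,0.07,0.5],"angular":[0,0,0]},{"fingers":1,"delta_pos":[0.9,0.07,0.5],"angular":[0,0,0]},{"fingers":1,"delta_pos":[0.9,0.07,0.5],"angular":[0,0,0]},{"fingers":1,"delta_pos":[0.9,0.07,0.5],"angular":[0,0,0]},{"fingers":1,"delta_pos":[0.9,0.07,0.5],"angular":[0,0,0]}]'
python3 -m pendant '[{"fingers":1,"delta_pos":[0.9,0.07,0.5],"angular":[0,0,0]},{"fingers":1,"delta_pos":[0,0,0.5],"angular":[0,0,0]},{"fingers":1,"delta_pos":[0,0,0.5],"angular":[0,0,0]},{"fingers":1,"delta_pos":[0,0,0],"angular":[0,0,0]},{"fingers":1,"delta_pos":[0,0,0],"angular":[0,0,0]}]'
python3 - <<'E'
from h import *
to([.43,.024,.2],down(-.026))
p=r.capture("wrist");im=p["image"]
for b in r.boxes_of("tumbler0",p):
    e=b["extent"];c=funproj(p,(e[0]+e[2]/2,e[1]+e[3]/2),.05)
    print(np.round(e),round(b["conf"],2),c.round(3))
c=fproj(p,[[.43,.024,.066]]);print(c)
cv2.imwrite("pics/w3.png",im[:,:,::-1])
q=r.capture("top");print("tray img",unproj(q,(392.8,262),.052))
E
```

```text
clock: 8.68
eef_pos: [0.4068, -0.1626, 0.3151]
tcp_rot: [-2.261, -2.178, 0.001]
force: [-0.7, -0.2, 0.8]
width: 0.988
grip_force: 0.0
clock: 9.1
eef_pos: [0.422, -0.028, 0.2396]
tcp_rot: [-2.261, -2.179, 0.001]
force: [1.7, -0.8, -0.1]
width: 1.0
grip_force: 0.0
clock: 9.52
eef_pos: [0.4251, -0.0025, 0.1956]
tcp_rot: [-2.261, -2.179, 0.002]
force: [-0.2, 0.3, 0.9]
width: 0.997
grip_force: 0.0
pos [ 0.4251 -0.0025  0.1956] rot [ 0.999 -0.037 -0.002] delta units [ 0.89   0.128 -0.146] mm [26.7  3.9 -4.4]
ang units [-0.023 -0.002 -0.107]
[277.   2.  82.  51.] 0.95 [0.427 0.175 0.05 ]
[283. 161.  82.  73.] 0.83 [0.428 0.023 0.05 ]
[474.  29.  76.  68.] 0.57 [0.61 0.15 0.05]
[[327.41137261 199.06629169]]
tray img [ 0.49639125 -0.18679053  0.052     ]
```

View pics/w3.png

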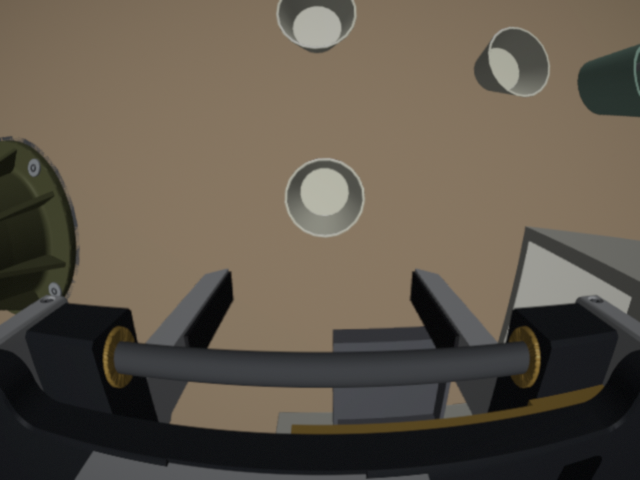

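The tumbler's rim is centred at (325,198), 79 px across, which puts it at (0.428, 0.0245). I'll grasp it there.

```bash
python3 -m pendant '[{"fingers":1,"delta_pos":[0.91,0.06,0],"angular":[0,0,0]},{"fingers":1,"delta_pos":[0,0,1],"angular":[0,0,0]},{"fingers":1,"delta_pos":[0,0,1],"angular":[0,0,0]},{"fingers":1,"delta_pos":[0,0,1],"angular":[0,0,0]},{"fingers":1,"delta_pos":[0,0,1],"angular":[0,0,0]}]'
python3 -m pendant '[{"fingers":1,"delta_pos":[0,0,0.92],"angular":[0,0,0]},{"fingers":1,"delta_pos":[0,0,0],"angular":[0,0,0]},{"fingers":0.5,"delta_pos":[0,0,0],"angular":[0,0,0]},{"fingers":0.5,"delta_pos":[0,0,0],"angular":[0,0,0]},{"fingers":0.5,"delta_pos":[0,0,0],"angular":[0,0,0]}]' 12
python3 -m pendant '[{"fingers":0.5,"delta_pos":[0,0,0],"angular":[0,0,0]},{"fingers":0.5,"delta_pos":[0,0,0],"angular":[0,0,0]},{"fingers":0.5,"delta_pos":[0,0,0],"angular":[0,0,0]},{"fingers":0.5,"delta_pos":[0,0,0],"angular":[0,0,0]},{"fingers":0.5,"delta_pos":[0,0,0],"angular":[0,0,0]}]'
python3 -m pendant '[{"fingers":0.5,"delta_pos":[0,0,-0.5],"angular":[0,0,0]},{"fingers":0.5,"delta_pos":[0,0,-1],"angular":[0,0,0]},{"fingers":0.5,"delta_pos":[0,0,-1],"angular":[0,0,0]},{"fingers":0.5,"delta_pos":[0,0,-1],"angular":[0,0,0]},{"fingers":0.5,"delta_pos":[0,0,-0.5],"angular":[0,0,0]}]'
python3 - <<'E'
from h import *
to([.4957,-.1870,.16],down(-.026))
p=r.capture("wrist");cv2.imwrite("pics/w4.png",p["image"][:,:,::-1])
E
```

```text
clock: 10.08
eef_pos: [0.429, 0.0245, 0.076]
tcp_rot: [2.262, 2.178, 0.002]
force: [0.9, 0.3, -0.3]
width: 1.0
grip_force: 0.0
clock: 10.5
eef_pos: [0.4298, 0.0245, 0.0507]
tcp_rot: [2.261, 2.178, 0.003]
force: [-0.1, 1.1, 0.2]
width: 0.824
grip_force: 0.0
clock: 10.92
eef_pos: [0.4292, 0.0246, 0.05]
tcp_rot: [2.261, 2.179, 0.002]
force: [-2.9, 0.2, 8.4]
width: 0.707
grip_force: 12.0
clock: 11.33
eef_pos: [0.4294, 0.0246, 0.1726]
tcp_rot: [2.26, 2.178, 0.005]
force: [0.4, -0.4, -1.3]
width: 0.71
grip_force: 12.0
pos [0.4294 0.0246 0.1726] rot [ 0.999 -0.037  0.004] delta units [-6.966  2.469  0.429] mm [-209.    74.1   12.9]
ang units [ 0.041 -0.001 -0.107]
```

View pics/w4.png

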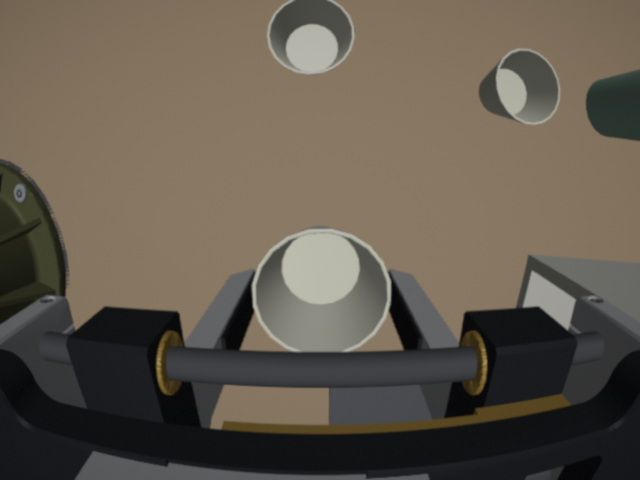

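The tumbler is held upright between the pads (rim centred at about (321,292)). Next it goes into the tray.

```bash
python3 -m pendant '[{"fingers":0.5,"delta_pos":[-0.87,0.31,0],"angular":[0,0,0]},{"fingers":0.5,"delta_pos":[-0.87,0.31,0],"angular":[0,0,0]},{"fingers":0.5,"delta_pos":[-0.87,0.31,0],"angular":[0,0,0]},{"fingers":0.5,"delta_pos":[-0.87,0.31,0],"angular":[0,0,0]},{"fingers":0.5,"delta_pos":[-0.87,0.31,0],"angular":[0,0,0]}]'
python3 -m pendant '[{"fingers":0.5,"delta_pos":[-0.87,0.31,0],"angular":[0,0,0]},{"fingers":0.5,"delta_pos":[-0.87,0.31,0],"angular":[0,0,0]},{"fingers":0.5,"delta_pos":[-0.87,0.31,0],"angular":[0,0,-0.1]},{"fingers":0.5,"delta_pos":[0,0,0],"angular":[0,0,0]},{"fingers":0.5,"delta_pos":[0,0,0],"angular":[0,0,0]}]'
python3 - <<'E'
from h import *
to([.4957,-.1870,.079],down(-.026))
E
```

```text
clock: 11.8
eef_pos: [0.4701, -0.1088, 0.1682]
tcp_rot: [-2.262, -2.179, 0.0]
force: [-0.3, 0.0, -1.3]
width: 0.704
grip_force: 12.9
clock: 12.22
eef_pos: [0.4948, -0.1876, 0.1677]
tcp_rot: [-2.252, -2.188, 0.001]
force: [0.4, 0.3, -1.8]
width: 0.699
grip_force: 11.9
pos [ 0.4948 -0.1876  0.1677] rot [ 1.    -0.029 -0.001] delta units [0.018 0.035 2.957] mm [ 0.5  1.  88.7]
ang units [-0.014 -0.006 -0.025]
```

```bash
python3 -m pendant '[{"fingers":0.5,"delta_pos":[0,0.03,0.8],"angular":[0,0,0]},{"fingers":0.5,"delta_pos":[0,0,0.8],"angular":[0,0,0]},{"fingers":0.5,"delta_pos":[0,0,0.8],"angular":[0,0,0]},{"fingers":0.5,"delta_pos":[0,0,0.5],"angular":[0,0,0]},{"fingers":0.5,"delta_pos":[0,0,0.06],"angular":[0,0,0]}]'
python3 -m pendant '[{"fingers":0.5,"delta_pos":[0,0,0.05],"angular":[0,0,0]},{"fingers":0.5,"delta_pos":[0,0,0],"angular":[0,0,0]},{"fingers":1,"delta_pos":[0,0,0],"angular":[0,0,0]},{"fingers":1,"delta_pos":[0,0,0],"angular":[0,0,0]},{"fingers":1,"delta_pos":[0,0,0],"angular":[0,0,0]}]'
python3 -m pendant '[{"fingers":1,"delta_pos":[0,0,0],"angular":[0,0,0]},{"fingers":1,"delta_pos":[0,0,-0.3],"angular":[0,0,0]},{"fingers":1,"delta_pos":[0,0,-0.8],"angular":[0,0,0]},{"fingers":1,"delta_pos":[0,0,-1],"angular":[0,0,0]},{"fingers":1,"delta_pos":[0,0,-1],"angular":[0,0,0]}]'
python3 - <<'E'
from h import *
to([.43,.14,.2])
p=r.capture("wrist");cv2.imwrite("pics/w5.png",p["image"][:,:,::-1])
t=r.capture("top")
for q,f in ((p,0),(t,1)):
  for b in r.boxes_of("tumbler0",q):
    e=b["extent"];c=(e[0]+e[2]/2,e[1]+e[3]/2)
    print(np.round(e),round(b["conf"],2),fitbox(t,e,TUM).round(3) if f else funproj(p,c,.077).round(3))
E
```

```text
clock: 12.63
eef_pos: [0.4946, -0.1854, 0.0773]
tcp_rot: [-2.247, -2.19, 0.002]
force: [-0.1, 0.2, -1.8]
width: 0.697
grip_force: 11.9
clock: 13.05
eef_pos: [0.4964, -0.187, 0.0794]
tcp_rot: [2.25, 2.191, 0.001]
force: [-0.4, -0.2, -0.6]
width: 0.877
grip_force: 0.0
clock: 13.47
eef_pos: [0.4957, -0.1868, 0.1732]
tcp_rot: [-2.251, -2.191, 0.0]
force: [0.7, 0.6, 0.3]
width: 0.996
grip_force: 0.0
pos [ 0.4957 -0.1868  0.1732] rot [ 1.    -0.027 -0.001] delta units [10.829 -2.483 -0.888] mm [324.9 -74.5 -26.6]
[276. 206.  95.  86.] 0.63 [ 0.496 -0.194  0.077]
[198. 271.  24.  21.] 0.79 [0.446 0.342]
[262. 211.  21.  22.] 0.73 [0.614 0.157]
[253. 271.  18.  26.] 0.66 [0.437 0.19 ]
[211. 217.  23.  22.] 0.62 [0.6   0.303]
```

View pics/w5.png

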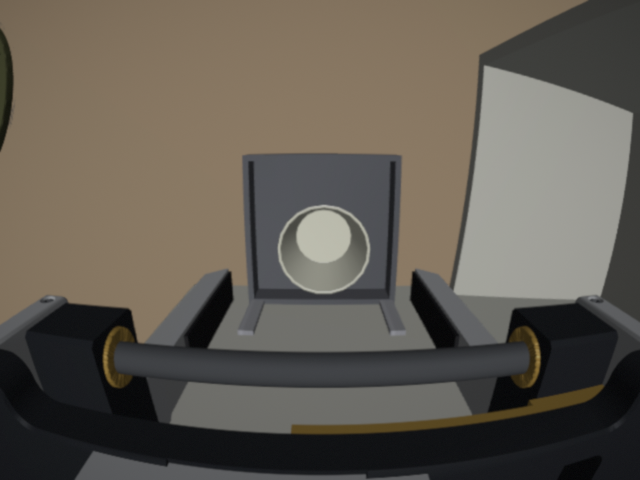

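The tumbler stands upright in the middle of the tray at (324,249), and nothing else has moved.

```bash
python3 -m pendant '[{"fingers":1,"delta_pos":[0.885,-0.185,-0.15],"angular":[0,0,0]},{"fingers":1,"delta_pos":[0.885,-0.185,-0.15],"angular":[0,0,0]},{"fingers":1,"delta_pos":[0.885,-0.185,-0.15],"angular":[0,0,0]},{"fingers":1,"delta_pos":[0.885,-0.185,-0.15],"angular":[0,0,0]},{"fingers":1,"delta_pos":[0.885,-0.185,-0.15],"angular":[0,0,0]}]'
python3 -m pendant '[{"fingers":1,"delta_pos":[0.885,-0.185,-0.15],"angular":[0,0,0]},{"fingers":1,"delta_pos":[0.885,-0.185,0],"angular":[0,0,0]},{"fingers":1,"delta_pos":[0.885,-0.185,0],"angular":[0,0,0]},{"fingers":1,"delta_pos":[0.885,-0.185,0],"angular":[0,0,0]},{"fingers":1,"delta_pos":[0.885,-0.185,0],"angular":[0,0,0]}]'
python3 -m pendant '[{"fingers":1,"delta_pos":[0.885,-0.185,0],"angular":[0,0,0]},{"fingers":1,"delta_pos":[0.885,-0.185,0],"angular":[0,0,0]},{"fingers":1,"delta_pos":[0.885,-0.185,0],"angular":[0,0,0]},{"fingers":1,"delta_pos":[0,0,0],"angular":[0,0,0]},{"fingers":1,"delta_pos":[0,0,0],"angular":[0,0,0]}]'
cat >> h.py <<'E'
def rim(xy,z=.066,p=None,show=None):
    "refine rim centre near xy in a wrist picture: network box start, then edge fit"
    p=p or r.capture("wrist");u0=fproj(p,[[*xy,z]])[0]
    B=[b["extent"] for b in r.boxes_of("tumbler0",p)];D=[np.hypot(e[0]+e[2]/2-u0[0],e[1]+e[3]/2-u0[1]) for e in B]
    if D:
        i=int(np.argmin(D));e=B[i];bx=funproj(p,(e[0]+e[2]/2,e[1]+e[3]/2),z)[:2];print("box",np.round(e),"at",bx.round(4),"off px",round(D[i]))
        if D[i]<60: xy=bx
    g=cv2.GaussianBlur(cv2.cvtColor(p["image"],cv2.COLOR_RGB2GRAY),(3,3),0)
    dt=cv2.distanceTransform(255-cv2.Canny(g,40,110),cv2.DIST_L2,5)
    def cost(v):
        u=fproj(p,C*.034+[v[0],v[1],z]);m=cv2.remap(dt,u[None,:,0].astype(np.float32),u[None,:,1].astype(np.float32),cv2.INTER_LINEAR)
        return np.minimum(m,6).mean()
    best=min(((cost((xy[0]+i*.001,xy[1]+j*.001)),xy[0]+i*.001,xy[1]+j*.001) for i in range(-12,13) for j in range(-12,13)))
    print("rim",np.round(best[1:],4),"cost px",round(best[0],2));return np.array(best[1:])
E
python3 - <<'E'
from h import *
v=rim((.433,.19)); to([*v,.05],down(-.026))
E
```

```text
clock: 14.08
eef_pos: [0.4709, -0.0522, 0.1932]
tcp_rot: [-2.25, -2.19, 0.002]
force: [-0.1, 0.5, 0.2]
width: 1.002
grip_force: 0.0
clock: 14.5
eef_pos: [0.4467, 0.0812, 0.1976]
tcp_rot: [-2.25, -2.191, 0.002]
force: [-0.2, -0.3, -0.1]
width: 0.998
grip_force: 0.0
clock: 14.92
eef_pos: [0.4325, 0.1607, 0.1976]
tcp_rot: [-2.248, -2.193, 0.003]
force: [0.1, -0.2, -0.4]
width: 1.002
grip_force: 0.0
box [276. 162.  81.  76.] at [0.4273 0.1863] off px 8
rim [0.4263 0.1863] cost px 0.31
pos [0.433  0.1595 0.1979] rot [ 1.    -0.027 -0.001] delta units [ 0.89  -0.241  4.93 ] mm [ 26.7  -7.2 147.9]
ang units [-0.012  0.005 -0.009]
```

```bash
python3 -m pendant '[{"fingers":1,"delta_pos":[0.89,-0.24,0],"angular":[0,0,0]},{"fingers":1,"delta_pos":[0,0,1],"angular":[0,0,0]},{"fingers":1,"delta_pos":[0,0,1],"angular":[0,0,0]},{"fingers":1,"delta_pos":[0,0,1],"angular":[0,0,0]},{"fingers":1,"delta_pos":[0,0,1],"angular":[0,0,0]}]'
python3 -m pendant '[{"fingers":1,"delta_pos":[0,0,0.93],"angular":[0,0,0]},{"fingers":1,"delta_pos":[0,0,0],"angular":[0,0,0]},{"fingers":0.5,"delta_pos":[0,0,0],"angular":[0,0,0]},{"fingers":0.5,"delta_pos":[0,0,0],"angular":[0,0,0]},{"fingers":0.5,"delta_pos":[0,0,0],"angular":[0,0,0]}]' 12
python3 -m pendant '[{"fingers":0.5,"delta_pos":[0,0,0],"angular":[0,0,0]},{"fingers":0.5,"delta_pos":[0,0,0],"angular":[0,0,0]},{"fingers":0.5,"delta_pos":[0,0,0],"angular":[0,0,0]},{"fingers":0.5,"delta_pos":[0,0,0],"angular":[0,0,0]},{"fingers":0.5,"delta_pos":[0,0,0],"angular":[0,0,0]}]'
python3 -m pendant '[{"fingers":0.5,"delta_pos":[0,0,-0.5],"angular":[0,0,0]},{"fingers":0.5,"delta_pos":[0,0,-1],"angular":[0,0,0]},{"fingers":0.5,"delta_pos":[0,0,-1],"angular":[0,0,0]},{"fingers":0.5,"delta_pos":[0,0,-1],"angular":[0,0,0]},{"fingers":0.5,"delta_pos":[0,0,-1],"angular":[0,0,0]}]'
python3 -m pendant '[{"fingers":0.5,"delta_pos":[-0.885,0.19,0],"angular":[0,0,0]},{"fingers":0.5,"delta_pos":[-0.885,0.19,0],"angular":[0,0,0]},{"fingers":0.5,"delta_pos":[-0.885,0.19,0],"angular":[0,0,0]},{"fingers":0.5,"delta_pos":[-0.885,0.19,0],"angular":[0,0,0]},{"fingers":0.5,"delta_pos":[-0.885,0.19,0],"angular":[0,0,0]}]'
python3 -m pendant '[{"fingers":0.5,"delta_pos":[-0.885,0.19,0],"angular":[0,0,0]},{"fingers":0.5,"delta_pos":[-0.885,0.19,0],"angular":[0,0,0]},{"fingers":0.5,"delta_pos":[-0.885,0.19,0],"angular":[0,0,0]},{"fingers":0.5,"delta_pos":[-0.885,0.19,0],"angular":[0,0,0]},{"fingers":0.5,"delta_pos":[-0.885,0.19,0],"angular":[0,0,0]}]'
python3 -m pendant '[{"fingers":0.5,"delta_pos":[-0.885,0.19,0],"angular":[0,0,0]},{"fingers":0.5,"delta_pos":[-0.885,0.19,0],"angular":[0,0,0]},{"fingers":0.5,"delta_pos":[-0.885,0.19,0],"angular":[0,0,0]},{"fingers":0.5,"delta_pos":[0,0,0],"angular":[0,0,0]},{"fingers":0.5,"delta_pos":[0,0,0],"angular":[0,0,0]}]'
python3 - <<'E'
from h import *
to([.4957,-.1870,.101],down(-.026))
p=r.capture("wrist");print(fproj(p,[[.4957,-.187,.093]]))
v=rim((.4957,-.187),.093,p)
E
```

```text
clock: 15.43
eef_pos: [0.4267, 0.1859, 0.0772]
tcp_rot: [2.252, 2.19, 0.0]
force: [0.3, 0.3, -0.5]
width: 1.002
grip_force: 0.0
clock: 15.85
eef_pos: [0.4277, 0.187, 0.0524]
tcp_rot: [2.251, 2.19, 0.004]
force: [0.5, -0.3, 0.5]
width: 0.821
grip_force: 0.0
clock: 16.27
eef_pos: [0.4275, 0.1871, 0.0519]
tcp_rot: [2.25, 2.191, 0.003]
force: [-1.1, -1.1, 8.0]
width: 0.712
grip_force: 12.0
clock: 16.68
eef_pos: [0.4264, 0.1869, 0.1876]
tcp_rot: [2.251, 2.191, 0.001]
force: [0.5, -0.4, -1.5]
width: 0.713
grip_force: 12.0
clock: 17.1
eef_pos: [0.4516, 0.0523, 0.1862]
tcp_rot: [2.25, 2.191, 0.001]
force: [0.4, 0.4, -1.3]
width: 0.714
grip_force: 12.0
clock: 17.52
eef_pos: [0.4765, -0.0813, 0.1861]
tcp_rot: [2.251, 2.191, 0.0]
force: [0.3, 0.8, -0.6]
width: 0.711
grip_force: 12.0
clock: 17.93
eef_pos: [0.4913, -0.1609, 0.1857]
tcp_rot: [-2.253, -2.189, 0.0]
force: [0.3, 0.8, -0.4]
width: 0.711
grip_force: 12.0
pos [ 0.4913 -0.1609  0.1857] rot [ 1.    -0.029 -0.   ] delta units [-0.867  0.171  2.823] mm [-26.    5.1  84.7]
ang units [-0.002 -0.001 -0.026]
[[329.21087389 273.50758272]]
box [252. 229. 138. 122.] at [ 0.4887 -0.2009] off px 19
rim [ 0.4947 -0.1889] cost px 3.63
```

```bash
python3 -m pendant '[{"fingers":0.5,"delta_pos":[-0.87,0.17,0],"angular":[0,0,0]},{"fingers":0.5,"delta_pos":[0,0,0.8],"angular":[0,0,0]},{"fingers":0.5,"delta_pos":[0,0,0.8],"angular":[0,0,0]},{"fingers":0.5,"delta_pos":[0,0,0.6],"angular":[0,0,0]},{"fingers":0.5,"delta_pos":[0,0,0.3],"angular":[0,0,0]}]'
python3 -m pendant '[{"fingers":0.5,"delta_pos":[0,0,0.15],"angular":[0,0,0]},{"fingers":0.5,"delta_pos":[0,0,0.1],"angular":[0,0,0]},{"fingers":0.5,"delta_pos":[0,0,0.05],"angular":[0,0,0]},{"fingers":0.5,"delta_pos":[0,0,0],"angular":[0,0,0]},{"fingers":0.5,"delta_pos":[0,0,0],"angular":[0,0,0]}]'
python3 -m pendant '[{"fingers":0.5,"delta_pos":[0,0,0],"angular":[0,0,0]}]'
```

```text
clock: 18.45
eef_pos: [0.4951, -0.185, 0.1087]
tcp_rot: [-2.248, -2.191, 0.001]
force: [0.0, 0.3, -0.1]
width: 0.712
grip_force: 12.0
clock: 18.87
eef_pos: [0.4963, -0.1864, 0.1025]
tcp_rot: [2.25, 2.191, 0.001]
force: [0.6, -0.0, -0.3]
width: 0.706
grip_force: 12.0
clock: 18.95
eef_pos: [0.4963, -0.1864, 0.1024]
tcp_rot: [2.25, 2.191, 0.001]
force: [0.8, -0.3, 0.7]
width: 0.712
grip_force: 12.0
```

```bash
python3 -m pendant '[{"fingers":0.5,"delta_pos":[0,0,0.04],"angular":[0,0,0]},{"fingers":1,"delta_pos":[0,0,0],"angular":[0,0,0]},{"fingers":1,"delta_pos":[0,0,0],"angular":[0,0,0]},{"fingers":1,"delta_pos":[0,0,0],"angular":[0,0,0]},{"fingers":1,"delta_pos":[0,0,0],"angular":[0,0,0]}]'
python3 -m pendant '[{"fingers":1,"delta_pos":[0,0,-0.3],"angular":[0,0,0]},{"fingers":1,"delta_pos":[0,0,-0.8],"angular":[0,0,0]},{"fingers":1,"delta_pos":[0,0,-1],"angular":[0,0,0]},{"fingers":1,"delta_pos":[0,0,-1],"angular":[0,0,0]},{"fingers":1,"delta_pos":[0,0,0],"angular":[0,0,0]}]'
python3 - <<'E'
from h import *
p=r.capture("wrist");cv2.imwrite("pics/w6.png",p["image"][:,:,::-1])
for z in (.1,.115,.13): rim((.4957,-.187),z,p)
t=r.capture("top")
L=[(fitbox(t,b["extent"],TUM).round(3).tolist(),round(b["conf"],2)) for b in r.boxes_of("tumbler0",t)];print(L)
to([.45,.315,.2])
E
```

```text
clock: 19.37
eef_pos: [0.4958, -0.1862, 0.1004]
tcp_rot: [-2.251, -2.191, 0.0]
force: [0.4, 0.5, 0.6]
width: 0.955
grip_force: 0.0
clock: 19.78
eef_pos: [0.4977, -0.187, 0.1998]
tcp_rot: [2.245, 2.186, 0.005]
force: [-0.0, -0.2, 0.6]
width: 1.0
grip_force: 0.0
box [274. 205.  90.  87.] at [ 0.4955 -0.1954] off px 10
rim [ 0.4965 -0.1964] cost px 0.58
box [274. 205.  90.  87.] at [ 0.4956 -0.1911] off px 5
rim [ 0.4966 -0.1901] cost px 0.58
box [274. 205.  90.  87.] at [ 0.4957 -0.1868] off px 0
rim [ 0.4967 -0.1848] cost px 1.74
[([0.45, 0.339], 0.86), ([0.607, 0.16], 0.79), ([0.601, 0.304], 0.66)]
pos [ 0.4955 -0.1861  0.1924] rot [ 1.    -0.027 -0.002] delta units [16.656 -1.964 -0.237] mm [499.7 -58.9  -7.1]
```

View pics/w6.png

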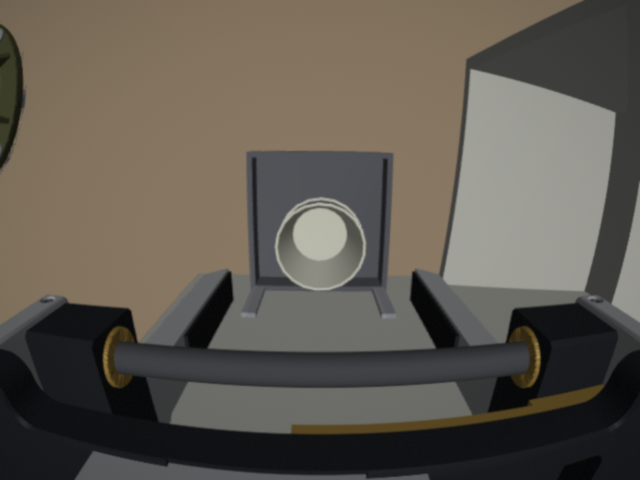

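Two rims show nested, concentric at (320,244). On to the third tumbler.

```bash
python3 -m pendant '[{"fingers":1,"delta_pos":[0.925,-0.11,-0.05],"angular":[0,0,0]},{"fingers":1,"delta_pos":[0.925,-0.11,-0.05],"angular":[0,0,0]},{"fingers":1,"delta_pos":[0.925,-0.11,-0.05],"angular":[0,0,0]},{"fingers":1,"delta_pos":[0.925,-0.11,-0.05],"angular":[0,0,0]},{"fingers":1,"delta_pos":[0.925,-0.11,-0.05],"angular":[0,0,0]}]' >/dev/null
python3 -m pendant '[{"fingers":1,"delta_pos":[0.925,-0.11,0],"angular":[0,0,0]},{"fingers":1,"delta_pos":[0.925,-0.11,0],"angular":[0,0,0]},{"fingers":1,"delta_pos":[0.925,-0.11,0],"angular":[0,0,0]},{"fingers":1,"delta_pos":[0.925,-0.11,0],"angular":[0,0,0]},{"fingers":1,"delta_pos":[0.925,-0.11,0],"angular":[0,0,0]}]' >/dev/null
python3 -m pendant '[{"fingers":1,"delta_pos":[0.925,-0.11,0],"angular":[0,0,0]},{"fingers":1,"delta_pos":[0.925,-0.11,0],"angular":[0,0,0]},{"fingers":1,"delta_pos":[0.925,-0.11,0],"angular":[0,0,0]},{"fingers":1,"delta_pos":[0.925,-0.11,0],"angular":[0,0,0]},{"fingers":1,"delta_pos":[0.925,-0.11,0],"angular":[0,0,0]}]' >/dev/null
python3 -m pendant '[{"fingers":1,"delta_pos":[0.925,-0.11,0],"angular":[0,0,0]},{"fingers":1,"delta_pos":[0.925,-0.11,0],"angular":[0,0,0]},{"fingers":1,"delta_pos":[0.925,-0.11,0],"angular":[0,0,0]},{"fingers":1,"delta_pos":[0,0,0],"angular":[0,0,0]},{"fingers":1,"delta_pos":[0,0,0],"angular":[0,0,0]}]'
python3 - <<'E'
from h import *
v=rim((.449,.342)); to([*v,.05],down(-.026))
p,R=tcp();print("to stack from tumbler",R.inv().apply(np.r_[np.array([.496,-.188])-v,0])/.03)
E
```

```text
clock: 21.75
eef_pos: [0.4493, 0.3153, 0.1998]
tcp_rot: [-2.249, -2.193, 0.003]
force: [0.1, 0.0, -0.1]
width: 1.001
grip_force: 0.0
box [281. 154.  77.  75.] at [0.4477 0.348 ] off px 7
rim [0.4487 0.348 ] cost px 0.26
pos [0.4498 0.3139 0.2004] rot [ 1.    -0.027 -0.001] delta units [ 1.139 -0.064  5.011] mm [ 34.2  -1.9 150.3]
ang units [-0.009  0.007 -0.01 ]
to stack from tumbler [-1.78187138e+01  2.05818500e+00  1.18199971e-02]
```

```bash
python3 -m pendant '[{"fingers":1,"delta_pos":[0.57,-0.03,0],"angular":[0,0,0]},{"fingers":1,"delta_pos":[0.57,-0.03,1],"angular":[0,0,0]},{"fingers":1,"delta_pos":[0,0,1],"angular":[0,0,0]},{"fingers":1,"delta_pos":[0,0,1],"angular":[0,0,0]},{"fingers":1,"delta_pos":[0,0,1],"angular":[0,0,0]}]' >/dev/null
python3 -m pendant '[{"fingers":1,"delta_pos":[0,0,1],"angular":[0,0,0]},{"fingers":1,"delta_pos":[0,0,0],"angular":[0,0,0]},{"fingers":0.5,"delta_pos":[0,0,0],"angular":[0,0,0]},{"fingers":0.5,"delta_pos":[0,0,0],"angular":[0,0,0]},{"fingers":0.5,"delta_pos":[0,0,0],"angular":[0,0,0]}]' 12
python3 -m pendant '[{"fingers":0.5,"delta_pos":[0,0,0],"angular":[0,0,0]},{"fingers":0.5,"delta_pos":[0,0,0],"angular":[0,0,0]},{"fingers":0.5,"delta_pos":[0,0,0],"angular":[0,0,0]},{"fingers":0.5,"delta_pos":[0,0,0],"angular":[0,0,0]},{"fingers":0.5,"delta_pos":[0,0,0],"angular":[0,0,0]}]'
python3 -m pendant '[{"fingers":0.5,"delta_pos":[0,0,-0.7],"angular":[0,0,0]},{"fingers":0.5,"delta_pos":[0,0,-1],"angular":[0,0,0]},{"fingers":0.5,"delta_pos":[0,0,-1],"angular":[0,0,0]},{"fingers":0.5,"delta_pos":[0,0,-1],"angular":[0,0,0]},{"fingers":0.5,"delta_pos":[0,0,-1],"angular":[0,0,0]}]'
python3 -m pendant '[{"fingers":0.5,"delta_pos":[-0.89,0.105,-0.1],"angular":[0,0,0]},{"fingers":0.5,"delta_pos":[-0.89,0.105,-0.1],"angular":[0,0,0]},{"fingers":0.5,"delta_pos":[-0.89,0.105,-0.1],"angular":[0,0,0]},{"fingers":0.5,"delta_pos":[-0.89,0.105,-0.1],"angular":[0,0,0]},{"fingers":0.5,"delta_pos":[-0.89,0.105,-0.1],"angular":[0,0,0]}]' >/dev/null
python3 -m pendant '[{"fingers":0.5,"delta_pos":[-0.89,0.105,0],"angular":[0,0,0]},{"fingers":0.5,"delta_pos":[-0.89,0.105,0],"angular":[0,0,0]},{"fingers":0.5,"delta_pos":[-0.89,0.105,0],"angular":[0,0,0]},{"fingers":0.5,"delta_pos":[-0.89,0.105,0],"angular":[0,0,0]},{"fingers":0.5,"delta_pos":[-0.89,0.105,0],"angular":[0,0,0]}]' >/dev/null
python3 -m pendant '[{"fingers":0.5,"delta_pos":[-0.89,0.105,0],"angular":[0,0,0]},{"fingers":0.5,"delta_pos":[-0.89,0.105,0],"angular":[0,0,0]},{"fingers":0.5,"delta_pos":[-0.89,0.105,0],"angular":[0,0,0]},{"fingers":0.5,"delta_pos":[-0.89,0.105,0],"angular":[0,0,0]},{"fingers":0.5,"delta_pos":[-0.89,0.105,0],"angular":[0,0,0]}]' >/dev/null
python3 -m pendant '[{"fingers":0.5,"delta_pos":[-0.89,0.105,0],"angular":[0,0,0]},{"fingers":0.5,"delta_pos":[-0.89,0.105,0],"angular":[0,0,0]},{"fingers":0.5,"delta_pos":[-0.89,0.105,0],"angular":[0,0,0]},{"fingers":0.5,"delta_pos":[-0.89,0.105,0],"angular":[0,0,0]},{"fingers":0.5,"delta_pos":[-0.89,0.105,0],"angular":[0,0,0]}]'
python3 -m pendant '[{"fingers":0.5,"delta_pos":[0,0,0],"angular":[0,0,0]},{"fingers":0.5,"delta_pos":[0,0,0],"angular":[0,0,0]}]'
python3 - <<'E'
from h import *
to([.496,-.1880,.125],down(-.026))
E
```

```text
clock: 22.68
eef_pos: [0.4501, 0.3492, 0.0532]
tcp_rot: [2.251, 2.191, 0.005]
force: [1.2, 0.1, 0.2]
width: 0.823
grip_force: 0.0
clock: 23.1
eef_pos: [0.4497, 0.3492, 0.0525]
tcp_rot: [2.251, 2.191, 0.004]
force: [-0.9, -1.9, 7.3]
width: 0.707
grip_force: 12.9
clock: 23.52
eef_pos: [0.4488, 0.3487, 0.194]
tcp_rot: [2.251, 2.191, 0.001]
force: [0.9, 0.8, -2.0]
width: 0.71
grip_force: 12.9
clock: 25.18
eef_pos: [0.4975, -0.1879, 0.2075]
tcp_rot: [2.251, 2.191, 0.0]
force: [0.6, 0.5, -1.3]
width: 0.7
grip_force: 11.9
clock: 25.35
eef_pos: [0.4975, -0.1875, 0.2071]
tcp_rot: [-2.253, -2.189, -0.0]
force: [0.1, -0.1, -1.8]
width: 0.695
grip_force: 11.9
pos [ 0.4975 -0.1875  0.2071] rot [ 1.    -0.029 -0.   ] delta units [-0.02  -0.049  2.735] mm [-0.6 -1.5 82.1]
ang units [-0.    -0.001 -0.026]
```

```bash
python3 -m pendant '[{"fingers":0.5,"delta_pos":[-0.02,-0.05,0.8],"angular":[0,0,0]},{"fingers":0.5,"delta_pos":[0,0,0.8],"angular":[0,0,0]},{"fingers":0.5,"delta_pos":[0,0,0.5],"angular":[0,0,0]},{"fingers":0.5,"delta_pos":[0,0,0.3],"angular":[0,0,0]},{"fingers":0.5,"delta_pos":[0,0,0.2],"angular":[0,0,0]}]'
python3 -m pendant '[{"fingers":0.5,"delta_pos":[0,0,0.1],"angular":[0,0,0]},{"fingers":0.5,"delta_pos":[0,0,0.06],"angular":[0,0,0]},{"fingers":0.5,"delta_pos":[0,0,0],"angular":[0,0,0]},{"fingers":0.5,"delta_pos":[0,0,0],"angular":[0,0,0]},{"fingers":0.5,"delta_pos":[0,0,0],"angular":[0,0,0]}]'
python3 -m pendant '[{"fingers":1,"delta_pos":[0,0,0],"angular":[0,0,0]},{"fingers":1,"delta_pos":[0,0,0],"angular":[0,0,0]},{"fingers":1,"delta_pos":[0,0,0],"angular":[0,0,0]},{"fingers":1,"delta_pos":[0,0,0],"angular":[0,0,0]},{"fingers":1,"delta_pos":[0,0,0],"angular":[0,0,0]}]'
python3 -m pendant '[{"fingers":1,"delta_pos":[0,0,-0.3],"angular":[0,0,0]},{"fingers":1,"delta_pos":[0,0,-0.8],"angular":[0,0,0]},{"fingers":1,"delta_pos":[0,0,-1],"angular":[0,0,0]},{"fingers":1,"delta_pos":[0,0,-1],"angular":[0,0,0]},{"fingers":1,"delta_pos":[0,0,0],"angular":[0,0,0]}]'
python3 -m pendant '[{"fingers":1,"delta_pos":[0,0,0],"angular":[0,0,0]}]'
python3 - <<'E'
from h import *
p=r.capture("wrist");cv2.imwrite("pics/w7.png",p["image"][:,:,::-1])
rim((.4957,-.187),.137,p);
t=r.capture("top")
print([(fitbox(t,b["extent"],TUM).round(3).tolist(),round(b["conf"],2)) for b in r.boxes_of("tumbler0",t)])
to([.602,.275,.215])
E
```

```text
clock: 25.77
eef_pos: [0.4961, -0.1864, 0.1284]
tcp_rot: [-2.25, -2.192, 0.0]
force: [0.4, 1.2, -1.6]
width: 0.698
grip_force: 11.9
clock: 26.18
eef_pos: [0.4965, -0.1873, 0.1248]
tcp_rot: [2.25, 2.191, 0.001]
force: [-0.4, -0.0, -1.9]
width: 0.698
grip_force: 11.9
clock: 26.6
eef_pos: [0.4962, -0.1872, 0.1242]
tcp_rot: [2.251, 2.191, 0.0]
force: [0.2, 0.6, 0.1]
width: 0.987
grip_force: 0.0
clock: 27.02
eef_pos: [0.4978, -0.1879, 0.2236]
tcp_rot: [2.245, 2.186, 0.005]
force: [0.3, -0.8, 0.3]
width: 1.004
grip_force: 0.0
clock: 27.1
eef_pos: [0.4967, -0.1874, 0.2191]
tcp_rot: [2.249, 2.189, 0.002]
force: [0.5, -0.4, -0.6]
width: 1.001
grip_force: 0.0
box [276. 204.  91.  86.] at [ 0.4958 -0.189 ] off px 3
rim [ 0.4958 -0.19  ] cost px 0.72
[([0.595, 0.306], 0.55), ([0.642, -0.178], 0.47)]
pos [ 0.4958 -0.187   0.2161] rot [ 1.    -0.027 -0.002] delta units [15.49   3.126  0.042] mm [464.7  93.8   1.3]
```

```bash
python3 -m pendant '[{"fingers":1,"delta_pos":[0.86,0.174,0],"angular":[0,0,0]},{"fingers":1,"delta_pos":[0.86,0.174,0],"angular":[0,0,0]},{"fingers":1,"delta_pos":[0.86,0.174,0],"angular":[0,0,0]},{"fingers":1,"delta_pos":[0.86,0.174,0],"angular":[0,0,0]},{"fingers":1,"delta_pos":[0.86,0.174,0],"angular":[0,0,0]}]' >/dev/null
python3 -m pendant '[{"fingers":1,"delta_pos":[0.86,0.174,0],"angular":[0,0,0]},{"fingers":1,"delta_pos":[0.86,0.174,0],"angular":[0,0,0]},{"fingers":1,"delta_pos":[0.86,0.174,0],"angular":[0,0,0]},{"fingers":1,"delta_pos":[0.86,0.174,0],"angular":[0,0,0]},{"fingers":1,"delta_pos":[0.86,0.174,0],"angular":[0,0,0]}]' >/dev/null
python3 -m pendant '[{"fingers":1,"delta_pos":[0.86,0.174,0],"angular":[0,0,0]},{"fingers":1,"delta_pos":[0.86,0.174,0],"angular":[0,0,0]},{"fingers":1,"delta_pos":[0.86,0.174,0],"angular":[0,0,0]},{"fingers":1,"delta_pos":[0.86,0.174,0],"angular":[0,0,0]},{"fingers":1,"delta_pos":[0.86,0.174,0],"angular":[0,0,0]}]' >/dev/null
python3 -m pendant '[{"fingers":1,"delta_pos":[0.86,0.174,0],"angular":[0,0,0]},{"fingers":1,"delta_pos":[0.86,0.174,0],"angular":[0,0,0]},{"fingers":1,"delta_pos":[0.86,0.174,0],"angular":[0,0,0]},{"fingers":1,"delta_pos":[0,0,0],"angular":[0,0,0]},{"fingers":1,"delta_pos":[0,0,0],"angular":[0,0,0]}]'
python3 - <<'E'
from h import *
v=rim((.602,.304)); to([*v,.05],down(-.026))
p,R=tcp();print("to stack from tumbler",R.inv().apply(np.r_[np.array([.496,-.188])-v,0])/.03)
E
```

```text
clock: 28.97
eef_pos: [0.6021, 0.2753, 0.2155]
tcp_rot: [-2.249, -2.193, 0.003]
force: [-1.0, 0.0, 0.2]
width: 1.001
grip_force: 0.0
box [279. 154.  74.  74.] at [0.5973 0.3059] off px 6
rim [0.5973 0.3069] cost px 0.35
pos [0.6024 0.2738 0.2164] rot [ 1.    -0.027 -0.001] delta units [ 1.101 -0.194  5.546] mm [ 33.   -5.8 166.4]
ang units [-0.011  0.007 -0.011]
to stack from tumbler [-1.65811255e+01 -2.92540867e+00  1.47919268e-02]
```

```bash
python3 -m pendant '[{"fingers":1,"delta_pos":[0.55,-0.1,0],"angular":[0,0,0]},{"fingers":1,"delta_pos":[0.55,-0.1,0.55],"angular":[0,0,0]},{"fingers":1,"delta_pos":[0,0,1],"angular":[0,0,0]},{"fingers":1,"delta_pos":[0,0,1],"angular":[0,0,0]},{"fingers":1,"delta_pos":[0,0,1],"angular":[0,0,0]}]' >/dev/null
python3 -m pendant '[{"fingers":1,"delta_pos":[0,0,1],"angular":[0,0,0]},{"fingers":1,"delta_pos":[0,0,1],"angular":[0,0,0]},{"fingers":1,"delta_pos":[0,0,0],"angular":[0,0,0]},{"fingers":0.5,"delta_pos":[0,0,0],"angular":[0,0,0]},{"fingers":0.5,"delta_pos":[0,0,0],"angular":[0,0,0]}]' 12
python3 -m pendant '[{"fingers":0.5,"delta_pos":[0,0,0],"angular":[0,0,0]},{"fingers":0.5,"delta_pos":[0,0,0],"angular":[0,0,0]},{"fingers":0.5,"delta_pos":[0,0,0],"angular":[0,0,0]},{"fingers":0.5,"delta_pos":[0,0,0],"angular":[0,0,0]},{"fingers":0.5,"delta_pos":[0,0,0],"angular":[0,0,0]}]'
python3 -m pendant '[{"fingers":0.5,"delta_pos":[0,0,-0.7],"angular":[0,0,0]},{"fingers":0.5,"delta_pos":[0,0,-1],"angular":[0,0,0]},{"fingers":0.5,"delta_pos":[0,0,-1],"angular":[0,0,0]},{"fingers":0.5,"delta_pos":[0,0,-1],"angular":[0,0,0]},{"fingers":0.5,"delta_pos":[0,0,-1],"angular":[0,0,0]}]'
python3 -m pendant '[{"fingers":0.5,"delta_pos":[-0.83,-0.147,-0.25],"angular":[0,0,0]},{"fingers":0.5,"delta_pos":[-0.83,-0.147,-0.25],"angular":[0,0,0]},{"fingers":0.5,"delta_pos":[-0.83,-0.147,-0.25],"angular":[0,0,0]},{"fingers":0.5,"delta_pos":[-0.83,-0.147,-0.25],"angular":[0,0,0]},{"fingers":0.5,"delta_pos":[-0.83,-0.147,-0.25],"angular":[0,0,0]}]' >/dev/null
python3 -m pendant '[{"fingers":0.5,"delta_pos":[-0.83,-0.147,0],"angular":[0,0,0]},{"fingers":0.5,"delta_pos":[-0.83,-0.147,0],"angular":[0,0,0]},{"fingers":0.5,"delta_pos":[-0.83,-0.147,0],"angular":[0,0,0]},{"fingers":0.5,"delta_pos":[-0.83,-0.147,0],"angular":[0,0,0]},{"fingers":0.5,"delta_pos":[-0.83,-0.147,0],"angular":[0,0,0]}]' >/dev/null
python3 -m pendant '[{"fingers":0.5,"delta_pos":[-0.83,-0.147,0],"angular":[0,0,0]},{"fingers":0.5,"delta_pos":[-0.83,-0.147,0],"angular":[0,0,0]},{"fingers":0.5,"delta_pos":[-0.83,-0.147,0],"angular":[0,0,0]},{"fingers":0.5,"delta_pos":[-0.83,-0.147,0],"angular":[0,0,0]},{"fingers":0.5,"delta_pos":[-0.83,-0.147,0],"angular":[0,0,0]}]' >/dev/null
python3 -m pendant '[{"fingers":0.5,"delta_pos":[-0.83,-0.147,0],"angular":[0,0,0]},{"fingers":0.5,"delta_pos":[-0.83,-0.147,0],"angular":[0,0,0]},{"fingers":0.5,"delta_pos":[-0.83,-0.147,0],"angular":[0,0,0]},{"fingers":0.5,"delta_pos":[-0.83,-0.147,0],"angular":[0,0,0]},{"fingers":0.5,"delta_pos":[-0.83,-0.147,0],"angular":[0,0,0]}]'
python3 -m pendant '[{"fingers":0.5,"delta_pos":[0,0,0],"angular":[0,0,0]},{"fingers":0.5,"delta_pos":[0,0,0],"angular":[0,0,0]}]'
python3 - <<'E'
from h import *
to([.496,-.1880,.147],down(-.026))
E
```

```text
clock: 29.9
eef_pos: [0.5983, 0.308, 0.053]
tcp_rot: [2.251, 2.19, 0.004]
force: [0.4, 1.0, 0.6]
width: 0.893
grip_force: 0.0
clock: 30.32
eef_pos: [0.5981, 0.3081, 0.0526]
tcp_rot: [2.25, 2.191, 0.004]
force: [-2.2, -1.4, 7.3]
width: 0.714
grip_force: 12.0
clock: 30.73
eef_pos: [0.5973, 0.3076, 0.1938]
tcp_rot: [2.251, 2.191, 0.001]
force: [0.3, -0.7, -1.8]
width: 0.715
grip_force: 12.0
clock: 32.4
eef_pos: [0.4955, -0.189, 0.2298]
tcp_rot: [2.25, 2.191, 0.001]
force: [0.9, -0.0, -0.8]
width: 0.714
grip_force: 12.0
clock: 32.57
eef_pos: [0.4957, -0.1885, 0.2296]
tcp_rot: [2.253, 2.189, 0.0]
force: [0.2, 1.0, -0.8]
width: 0.715
grip_force: 12.0
pos [ 0.4957 -0.1885  0.2296] rot [ 1.    -0.029  0.   ] delta units [0.016 0.01  2.752] mm [ 0.5  0.3 82.6]
ang units [ 0.005  0.001 -0.027]
```

```bash
python3 -m pendant '[{"fingers":0.5,"delta_pos":[0.02,0.01,0.8],"angular":[0,0,0]},{"fingers":0.5,"delta_pos":[0,0,0.8],"angular":[0,0,0]},{"fingers":0.5,"delta_pos":[0,0,0.5],"angular":[0,0,0]},{"fingers":0.5,"delta_pos":[0,0,0.3],"angular":[0,0,0]},{"fingers":0.5,"delta_pos":[0,0,0.2],"angular":[0,0,0]}]'
python3 -m pendant '[{"fingers":0.5,"delta_pos":[0,0,0.13],"angular":[0,0,0]},{"fingers":0.5,"delta_pos":[0,0,0.06],"angular":[0,0,0]},{"fingers":0.5,"delta_pos":[0,0,0],"angular":[0,0,0]},{"fingers":0.5,"delta_pos":[0,0,0],"angular":[0,0,0]},{"fingers":0.5,"delta_pos":[0,0,0],"angular":[0,0,0]}]'
python3 -m pendant '[{"fingers":1,"delta_pos":[0,0,0],"angular":[0,0,0]},{"fingers":1,"delta_pos":[0,0,0],"angular":[0,0,0]},{"fingers":1,"delta_pos":[0,0,0],"angular":[0,0,0]},{"fingers":1,"delta_pos":[0,0,0],"angular":[0,0,0]},{"fingers":1,"delta_pos":[0,0,0],"angular":[0,0,0]}]'
python3 -m pendant '[{"fingers":1,"delta_pos":[0,0,-0.3],"angular":[0,0,0]},{"fingers":1,"delta_pos":[0,0,-0.8],"angular":[0,0,0]},{"fingers":1,"delta_pos":[0,0,-1],"angular":[0,0,0]},{"fingers":1,"delta_pos":[0,0,-0.6],"angular":[0,0,0]},{"fingers":1,"delta_pos":[0,0,0],"angular":[0,0,0]}]'
python3 -m pendant '[{"fingers":1,"delta_pos":[0,0,0],"angular":[0,0,0]}]'
python3 - <<'E'
from h import *
p=r.capture("wrist");cv2.imwrite("pics/w8.png",p["image"][:,:,::-1])
rim((.4957,-.187),.159,p);
t=r.capture("top");cv2.imwrite("pics/t8.png",t["image"][:,:,::-1])
print([(fitbox(t,b["extent"],TUM).round(3).tolist(),round(b["conf"],2)) for b in r.boxes_of("tumbler0",t)])
for u in [(280,171),(276.4,150),(259,157)]:print(unproj(t,u,.2).round(3))
to([.612,.127,.23])
E
```

```text
clock: 32.98
eef_pos: [0.4963, -0.1863, 0.1506]
tcp_rot: [-2.25, -2.192, 0.0]
force: [0.4, -0.3, -0.8]
width: 0.717
grip_force: 12.0
clock: 33.4
eef_pos: [0.4965, -0.1873, 0.1461]
tcp_rot: [2.25, 2.191, 0.001]
force: [0.1, -1.2, -0.2]
width: 0.715
grip_force: 12.0
clock: 33.82
eef_pos: [0.4963, -0.1872, 0.1455]
tcp_rot: [2.251, 2.191, 0.0]
force: [0.1, 0.5, -0.6]
width: 0.991
grip_force: 0.0
clock: 34.23
eef_pos: [0.4974, -0.1877, 0.2312]
tcp_rot: [2.247, 2.187, 0.004]
force: [0.5, -0.4, 1.4]
width: 0.998
grip_force: 0.0
clock: 34.32
eef_pos: [0.4964, -0.1873, 0.2274]
tcp_rot: [2.25, 2.19, 0.001]
force: [-0.6, -0.3, -0.5]
width: 1.003
grip_force: 0.0
box [277. 209.  94.  92.] at [ 0.4974 -0.1909] off px 6
rim [ 0.4954 -0.1899] cost px 0.6
[([0.608, 0.16], 0.68)]
[0.737 0.123 0.2  ]
[0.793 0.132 0.2  ]
[0.775 0.178 0.2  ]
pos [ 0.4959 -0.187   0.2254] rot [ 1.    -0.027 -0.002] delta units [10.568  3.588 -0.151] mm [317.  107.6  -4.5]
```

View pics/t8.png

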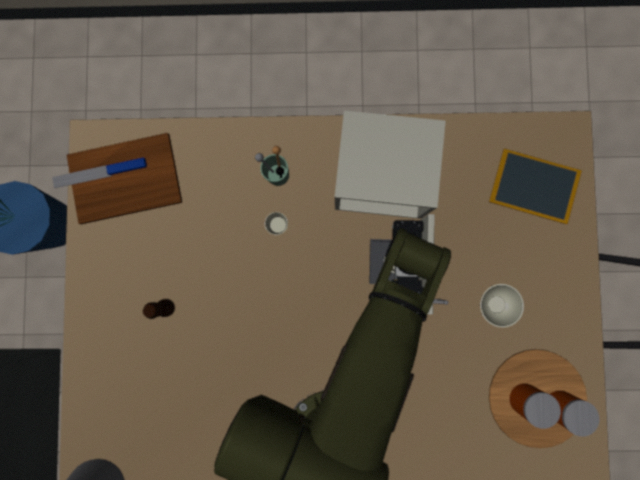

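View pics/w8.png

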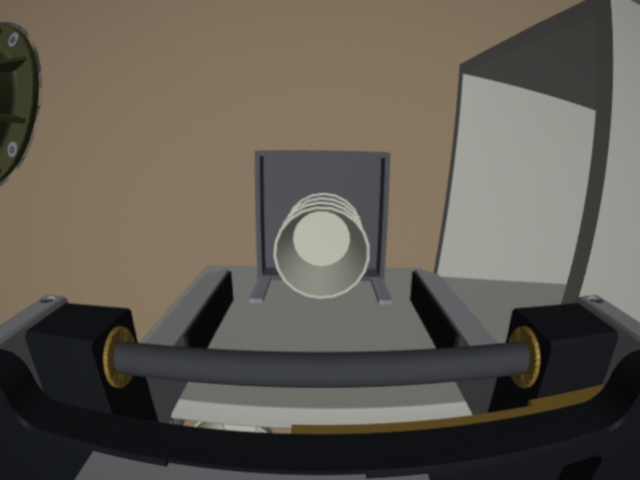

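Four rims are nested evenly (top rim at (322,245)). Only the tumbler at (277,223) in the top view remains; fetching it.

```bash
python3 -m pendant '[{"fingers":1,"delta_pos":[0.88,0.295,-0.05],"angular":[0,0,0]},{"fingers":1,"delta_pos":[0.88,0.295,-0.05],"angular":[0,0,0]},{"fingers":1,"delta_pos":[0.88,0.295,-0.05],"angular":[0,0,0]},{"fingers":1,"delta_pos":[0.88,0.295,-0.05],"angular":[0,0,0]},{"fingers":1,"delta_pos":[0.88,0.295,-0.05],"angular":[0,0,0]}]' >/dev/null
python3 -m pendant '[{"fingers":1,"delta_pos":[0.88,0.295,0],"angular":[0,0,0]},{"fingers":1,"delta_pos":[0.88,0.295,0],"angular":[0,0,0]},{"fingers":1,"delta_pos":[0.88,0.295,0],"angular":[0,0,0]},{"fingers":1,"delta_pos":[0.88,0.295,0],"angular":[0,0,0]},{"fingers":1,"delta_pos":[0.88,0.295,0],"angular":[0,0,0]}]' >/dev/null
python3 -m pendant '[{"fingers":1,"delta_pos":[0.88,0.295,0],"angular":[0,0,0]},{"fingers":1,"delta_pos":[0.88,0.295,0],"angular":[0,0,0]},{"fingers":1,"delta_pos":[0,0,0],"angular":[0,0,0]},{"fingers":1,"delta_pos":[0,0,0],"angular":[0,0,0]},{"fingers":1,"delta_pos":[0,0,0],"angular":[0,0,0]}]'
python3 - <<'E'
from h import *
v=rim((.608,.157)); to([*v,.05],down(-.026))
p,R=tcp();print("to stack from tumbler",R.inv().apply(np.r_[np.array([.496,-.188])-v,0])/.03)
E
```

```text
clock: 35.77
eef_pos: [0.6106, 0.1263, 0.2332]
tcp_rot: [-2.25, -2.191, 0.002]
force: [0.8, 0.2, -0.8]
width: 0.997
grip_force: 0.0
box [286. 161.  74.  70.] at [0.6116 0.1504] off px 8
rim [0.6106 0.1504] cost px 0.31
pos [0.6107 0.1257 0.2338] rot [ 1.    -0.028 -0.   ] delta units [ 0.821 -0.026  6.126] mm [ 24.6  -0.8 183.8]
ang units [-0.004  0.001 -0.017]
to stack from tumbler [-1.13806350e+01 -3.50341375e+00  3.12190502e-03]
```

```bash
python3 -m pendant '[{"fingers":1,"delta_pos":[0.82,-0.03,0.1],"angular":[0,0,0]},{"fingers":1,"delta_pos":[0,0,1],"angular":[0,0,0]},{"fingers":1,"delta_pos":[0,0,1],"angular":[0,0,0]},{"fingers":1,"delta_pos":[0,0,1],"angular":[0,0,0]},{"fingers":1,"delta_pos":[0,0,1],"angular":[0,0,0]}]' >/dev/null
python3 -m pendant '[{"fingers":1,"delta_pos":[0,0,1],"angular":[0,0,0]},{"fingers":1,"delta_pos":[0,0,1],"angular":[0,0,0]},{"fingers":1,"delta_pos":[0,0,0],"angular":[0,0,0]},{"fingers":0.5,"delta_pos":[0,0,0],"angular":[0,0,0]},{"fingers":0.5,"delta_pos":[0,0,0],"angular":[0,0,0]}]' 12
python3 -m pendant '[{"fingers":0.5,"delta_pos":[0,0,0],"angular":[0,0,0]},{"fingers":0.5,"delta_pos":[0,0,0],"angular":[0,0,0]},{"fingers":0.5,"delta_pos":[0,0,0],"angular":[0,0,0]},{"fingers":0.5,"delta_pos":[0,0,0],"angular":[0,0,0]},{"fingers":0.5,"delta_pos":[0,0,0],"angular":[0,0,0]}]'
python3 -m pendant '[{"fingers":0.5,"delta_pos":[0,0,-0.7],"angular":[0,0,0]},{"fingers":0.5,"delta_pos":[0,0,-1],"angular":[0,0,0]},{"fingers":0.5,"delta_pos":[0,0,-1],"angular":[0,0,0]},{"fingers":0.5,"delta_pos":[0,0,-1],"angular":[0,0,0]},{"fingers":0.5,"delta_pos":[0,0,-1],"angular":[0,0,0]}]'
python3 -m pendant '[{"fingers":0.5,"delta_pos":[-0.81,-0.25,-0.4],"angular":[0,0,0]},{"fingers":0.5,"delta_pos":[-0.81,-0.25,-0.4],"angular":[0,0,0]},{"fingers":0.5,"delta_pos":[-0.81,-0.25,-0.4],"angular":[0,0,0]},{"fingers":0.5,"delta_pos":[-0.81,-0.25,-0.4],"angular":[0,0,0]},{"fingers":0.5,"delta_pos":[-0.81,-0.25,-0.4],"angular":[0,0,0]}]' >/dev/null
python3 -m pendant '[{"fingers":0.5,"delta_pos":[-0.81,-0.25,0],"angular":[0,0,0]},{"fingers":0.5,"delta_pos":[-0.81,-0.25,0],"angular":[0,0,0]},{"fingers":0.5,"delta_pos":[-0.81,-0.25,0],"angular":[0,0,0]},{"fingers":0.5,"delta_pos":[-0.81,-0.25,0],"angular":[0,0,0]},{"fingers":0.5,"delta_pos":[-0.81,-0.25,0],"angular":[0,0,0]}]' >/dev/null
python3 -m pendant '[{"fingers":0.5,"delta_pos":[-0.81,-0.25,0],"angular":[0,0,0]},{"fingers":0.5,"delta_pos":[-0.81,-0.25,0],"angular":[0,0,0]},{"fingers":0.5,"delta_pos":[-0.81,-0.25,0],"angular":[0,0,0]},{"fingers":0.5,"delta_pos":[-0.81,-0.25,0],"angular":[0,0,0]},{"fingers":0.5,"delta_pos":[0,0,0],"angular":[0,0,0]}]'
python3 -m pendant '[{"fingers":0.5,"delta_pos":[0,0,0],"angular":[0,0,0]},{"fingers":0.5,"delta_pos":[0,0,0],"angular":[0,0,0]}]'
python3 - <<'E'
from h import *
to([.496,-.1880,.169],down(-.026))
E
```

```text
clock: 36.7
eef_pos: [0.6116, 0.151, 0.0531]
tcp_rot: [2.251, 2.19, 0.003]
force: [0.1, -0.0, 0.7]
width: 0.897
grip_force: 0.0
clock: 37.12
eef_pos: [0.6114, 0.1514, 0.0527]
tcp_rot: [2.25, 2.19, 0.003]
force: [-2.3, -0.6, 8.0]
width: 0.718
grip_force: 12.0
clock: 37.53
eef_pos: [0.6104, 0.1513, 0.194]
tcp_rot: [2.251, 2.191, 0.001]
force: [-0.4, 0.8, -1.6]
width: 0.711
grip_force: 12.0
clock: 38.78
eef_pos: [0.4953, -0.1891, 0.2524]
tcp_rot: [2.254, 2.188, -0.001]
force: [0.7, -0.4, -0.3]
width: 0.717
grip_force: 12.0
clock: 38.95
eef_pos: [0.4967, -0.1855, 0.2523]
tcp_rot: [2.251, 2.191, 0.001]
force: [-0.0, 0.4, -0.4]
width: 0.713
grip_force: 12.0
pos [ 0.4967 -0.1855  0.2523] rot [ 1.    -0.027  0.   ] delta units [-0.085 -0.021  2.775] mm [-2.6 -0.6 83.3]
ang units [ 0.004 -0.001 -0.008]
```

```bash
python3 -m pendant '[{"fingers":0.5,"delta_pos":[-0.07,-0.02,0.8],"angular":[0,0,0]},{"fingers":0.5,"delta_pos":[0,0,0.8],"angular":[0,0,0]},{"fingers":0.5,"delta_pos":[0,0,0.5],"angular":[0,0,0]},{"fingers":0.5,"delta_pos":[0,0,0.3],"angular":[0,0,0]},{"fingers":0.5,"delta_pos":[0,0,0.2],"angular":[0,0,0]}]'
python3 -m pendant '[{"fingers":0.5,"delta_pos":[0,0,0.13],"angular":[0,0,0]},{"fingers":0.5,"delta_pos":[0,0,0.08],"angular":[0,0,0]},{"fingers":0.5,"delta_pos":[0,0,0],"angular":[0,0,0]},{"fingers":0.5,"delta_pos":[0,0,0],"angular":[0,0,0]},{"fingers":0.5,"delta_pos":[0,0,0],"angular":[0,0,0]}]'
python3 -m pendant '[{"fingers":1,"delta_pos":[0,0,0],"angular":[0,0,0]},{"fingers":1,"delta_pos":[0,0,0],"angular":[0,0,0]},{"fingers":1,"delta_pos":[0,0,0],"angular":[0,0,0]},{"fingers":1,"delta_pos":[0,0,0],"angular":[0,0,0]},{"fingers":1,"delta_pos":[0,0,0],"angular":[0,0,0]}]'
python3 -m pendant '[{"fingers":1,"delta_pos":[0,0,-0.3],"angular":[0,0,0]},{"fingers":1,"delta_pos":[0,0,-0.8],"angular":[0,0,0]},{"fingers":1,"delta_pos":[0,0,-1],"angular":[0,0,0]},{"fingers":1,"delta_pos":[0,0,-1],"angular":[0,0,0]},{"fingers":1,"delta_pos":[0,0,-1],"angular":[0,0,0]}]'
python3 -m pendant '[{"fingers":1,"delta_pos":[0,0,-1],"angular":[0,0,0]},{"fingers":1,"delta_pos":[0,0,0],"angular":[0,0,0]}]'
python3 - <<'E'
from h import *
p=r.capture("wrist");cv2.imwrite("pics/w9.png",p["image"][:,:,::-1])
rim((.4957,-.187),.181,p)
to([.3898,-.3004,.33])
E
```

```text
clock: 39.37
eef_pos: [0.4961, -0.1872, 0.1732]
tcp_rot: [-2.249, -2.192, 0.0]
force: [1.9, 0.4, -1.0]
width: 0.718
grip_force: 12.0
clock: 39.78
eef_pos: [0.4961, -0.1881, 0.1682]
tcp_rot: [2.25, 2.191, 0.001]
force: [0.6, 0.2, -0.2]
width: 0.718
grip_force: 12.0
clock: 40.2
eef_pos: [0.4959, -0.1881, 0.1677]
tcp_rot: [2.251, 2.191, 0.0]
force: [-0.2, 0.6, 0.2]
width: 0.992
grip_force: 0.0
clock: 40.62
eef_pos: [0.4956, -0.1879, 0.2929]
tcp_rot: [2.251, 2.191, 0.0]
force: [-1.0, 0.1, -0.3]
width: 1.002
grip_force: 0.0
clock: 40.78
eef_pos: [0.4968, -0.1885, 0.3274]
tcp_rot: [2.245, 2.186, 0.005]
force: [0.4, 1.0, 0.2]
width: 1.001
grip_force: 0.0
box [279. 193.  78.  71.] at [ 0.4937 -0.1916] off px 6
rim [ 0.4947 -0.1896] cost px 0.59
pos [ 0.496  -0.1881  0.3218] rot [ 1.    -0.027  0.002] delta units [-3.836 -3.439 -0.277] mm [-115.1 -103.2   -8.3]
```

View pics/w9.png

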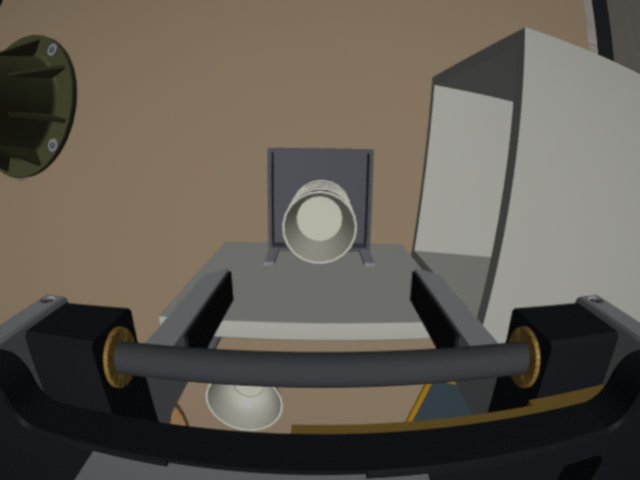

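Five rims are nested in one upright stack, centred in the tray (top rim at (320,226)). Back to the handle to shut the door.

```bash
python3 -m pendant '[{"fingers":0.45,"delta_pos":[-0.77,-0.69,0],"angular":[0,0,0]},{"fingers":0.45,"delta_pos":[-0.77,-0.69,0],"angular":[0,0,0]},{"fingers":0.45,"delta_pos":[-0.77,-0.69,0],"angular":[0,0,0]},{"fingers":0.45,"delta_pos":[-0.77,-0.69,0],"angular":[0,0,0]},{"fingers":0.45,"delta_pos":[-0.77,-0.69,0],"angular":[0,0,0]}]'
python3 -m pendant '[{"fingers":0.45,"delta_pos":[0,0,0],"angular":[0,0,0]},{"fingers":0.45,"delta_pos":[0,0,0],"angular":[0,0,0]},{"fingers":0.45,"delta_pos":[0,0,0],"angular":[0,0,0]},{"fingers":0.45,"delta_pos":[0,0,0],"angular":[0,0,0]}]'
python3 - <<'E'
from h import *
to([.3898,-.3004,.195],down(-.026))
p=r.capture("wrist");cv2.imwrite("pics/w10.png",p["image"][:,:,::-1]);print(fproj(p,[[.3898,-.3004,.24],[.3898,-.3004,.13]]))
E
```

```text
clock: 41.3
eef_pos: [0.3879, -0.3013, 0.3195]
tcp_rot: [-2.249, -2.19, 0.0]
force: [0.8, -0.4, -0.2]
width: 0.684
grip_force: 0.0
clock: 41.63
eef_pos: [0.3898, -0.3001, 0.3201]
tcp_rot: [-2.249, -2.192, -0.0]
force: [0.0, 0.3, -0.6]
width: 0.455
grip_force: 0.0
pos [ 0.3898 -0.3001  0.3201] rot [ 1.    -0.026 -0.001] delta units [-1.400e-02  2.000e-03  4.171e+00] mm [-4.000e-01  1.000e-01  1.251e+02]
ang units [-0.006 -0.007  0.001]
[[322.66332174 245.90539903]
 [322.35156373 217.19959242]]
```

View pics/w10.png

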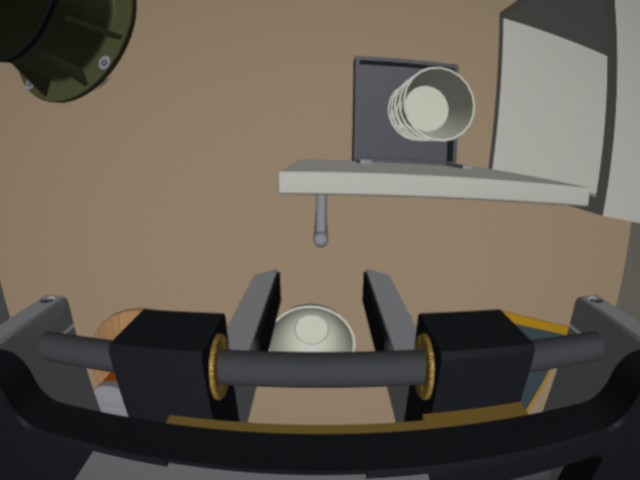

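The handle top is at (321,240), about 3 mm ahead of the prediction. I'll shift, lower, grip and compute the closing arc.

```bash
python3 -m pendant '[{"fingers":0.45,"delta_pos":[0.1,0,0.8],"angular":[0,0,0]},{"fingers":0.45,"delta_pos":[0,0,0.9],"angular":[0,0,0]},{"fingers":0.45,"delta_pos":[0,0,0.9],"angular":[0,0,0]},{"fingers":0.45,"delta_pos":[0,0,0.9],"angular":[0,0,0]},{"fingers":0.45,"delta_pos":[0,0,0.6],"angular":[0,0,0]}]'
python3 -m pendant '[{"fingers":0,"delta_pos":[0,0,0],"angular":[0,0,0]},{"fingers":0,"delta_pos":[0,0,0],"angular":[0,0,0]},{"fingers":0,"delta_pos":[0,0,0],"angular":[0,0,0]},{"fingers":0,"delta_pos":[0,0,0],"angular":[0,0,0]},{"fingers":0,"delta_pos":[0,0,0],"angular":[0,0,0]}]' 15
python3 -m pendant '[{"fingers":0,"delta_pos":[0,0,0],"angular":[0,0,0]},{"fingers":0,"delta_pos":[0,0,0],"angular":[0,0,0]},{"fingers":0,"delta_pos":[0,0,0],"angular":[0,0,0]},{"fingers":0,"delta_pos":[0,0,0],"angular":[0,0,0]},{"fingers":0,"delta_pos":[0,0,0],"angular":[0,0,0]}]'
python3 - <<'E'
from h import *
arc([.6106,-.2711],-1.65,45)
E
```

```text
clock: 42.1
eef_pos: [0.3894, -0.2965, 0.1951]
tcp_rot: [-2.248, -2.191, 0.0]
force: [-0.1, 0.7, 0.6]
width: 0.453
grip_force: 0.0
clock: 42.52
eef_pos: [0.3899, -0.298, 0.1988]
tcp_rot: [2.249, 2.19, 0.0]
force: [0.1, -0.1, 0.4]
width: 0.132
grip_force: 0.0
clock: 42.93
eef_pos: [0.3892, -0.2981, 0.1987]
tcp_rot: [2.25, 2.191, -0.001]
force: [-4.8, 0.2, 6.6]
width: 0.112
grip_force: 15.0
pos [ 0.38920443 -0.29810684  0.19874016] phi -0.02691862809234774 radius 0.22303669190557154 row delta [ 0.27  -0.035 -0.   ] ang z 0.35014087480216977
```

```bash
python3 -m pendant '[{"fingers":0,"delta_pos":[0.09,-0.012,0],"angular":[0,0,0.117]},{"fingers":0,"delta_pos":[0.18,-0.023,0],"angular":[0,0,0.233]},{"fingers":0,"delta_pos":[0.27,-0.035,0],"angular":[0,0,0.35]},{"fingers":0,"delta_pos":[0.27,-0.035,0],"angular":[0,0,0.35]},{"fingers":0,"delta_pos":[0.27,-0.035,0],"angular":[0,0,0.35]}]'
python3 -m pendant '[{"fingers":0,"delta_pos":[0.27,-0.035,0],"angular":[0,0,0.35]},{"fingers":0,"delta_pos":[0.27,-0.035,0],"angular":[0,0,0.35]},{"fingers":0,"delta_pos":[0.27,-0.035,0],"angular":[0,0,0.35]},{"fingers":0,"delta_pos":[0.27,-0.035,0],"angular":[0,0,0.35]},{"fingers":0,"delta_pos":[0.27,-0.035,0],"angular":[0,0,0.35]}]'
python3 -m pendant '[{"fingers":0,"delta_pos":[0.27,-0.035,0],"angular":[0,0,0.35]},{"fingers":0,"delta_pos":[0.27,-0.035,0],"angular":[0,0,0.35]},{"fingers":0,"delta_pos":[0.27,-0.035,0],"angular":[0,0,0.35]},{"fingers":0,"delta_pos":[0.27,-0.035,0],"angular":[0,0,0.35]},{"fingers":0,"delta_pos":[0.27,-0.035,0],"angular":[0,0,0.35]}]'
python3 - <<'E'
from h import *
arc([.6106,-.2711],-1.15,31)
E
```

```text
clock: 43.35
eef_pos: [0.3876, -0.2653, 0.1987]
tcp_rot: [2.407, 2.017, -0.001]
force: [-3.6, -0.8, 6.0]
width: 0.113
grip_force: 15.0
clock: 43.77
eef_pos: [0.3924, -0.2245, 0.1987]
tcp_rot: [2.582, 1.789, -0.001]
force: [-5.1, -0.6, 5.9]
width: 0.117
grip_force: 15.0
clock: 44.18
eef_pos: [0.4046, -0.1853, 0.1987]
tcp_rot: [2.735, 1.546, -0.0]
force: [-6.0, 0.9, 5.4]
width: 0.11
grip_force: 15.0
pos [ 0.40463402 -0.18534871  0.19870197] phi -0.5418098717090192 radius 0.22310371879602017 row delta [ 0.274 -0.035 -0.   ] ang z 0.35424809914002514
```

```bash
python3 -m pendant '[{"fingers":0,"delta_pos":[0.27,-0.035,0],"angular":[0,0,0.35]},{"fingers":0,"delta_pos":[0.27,-0.035,0],"angular":[0,0,0.35]},{"fingers":0,"delta_pos":[0.27,-0.035,0],"angular":[0,0,0.35]},{"fingers":0,"delta_pos":[0.27,-0.035,0],"angular":[0,0,0.35]},{"fingers":0,"delta_pos":[0.27,-0.035,0],"angular":[0,0,0.35]}]'
python3 -m pendant '[{"fingers":0,"delta_pos":[0.27,-0.035,0],"angular":[0,0,0.35]},{"fingers":0,"delta_pos":[0.27,-0.035,0],"angular":[0,0,0.35]},{"fingers":0,"delta_pos":[0.27,-0.035,0],"angular":[0,0,0.35]},{"fingers":0,"delta_pos":[0.27,-0.035,0],"angular":[0,0,0.35]},{"fingers":0,"delta_pos":[0.27,-0.035,0],"angular":[0,0,0.35]}]'
python3 -m pendant '[{"fingers":0,"delta_pos":[0.27,-0.035,0],"angular":[0,0,0.35]},{"fingers":0,"delta_pos":[0.27,-0.035,0],"angular":[0,0,0.35]},{"fingers":0,"delta_pos":[0.27,-0.035,0],"angular":[0,0,0.35]},{"fingers":0,"delta_pos":[0.27,-0.035,0],"angular":[0,0,0.35]},{"fingers":0,"delta_pos":[0.27,-0.035,0],"angular":[0,0,0.35]}]'
python3 -m pendant '[{"fingers":0,"delta_pos":[0.27,-0.035,0],"angular":[0,0,0.35]},{"fingers":0,"delta_pos":[0.27,-0.035,0],"angular":[0,0,0.35]},{"fingers":0,"delta_pos":[0.27,-0.035,0],"angular":[0,0,0.35]},{"fingers":0,"delta_pos":[0.27,-0.035,0],"angular":[0,0,0.35]},{"fingers":0,"delta_pos":[0.27,-0.035,0],"angular":[0,0,0.35]}]'
python3 - <<'E'
from h import *
arc([.6106,-.2711],-.3,8)
p,_=tcp();b=np.arctan2(p[1]+.2711,p[0]-.6106)-1.7286;print("b",b,"door",b+.116)
E
```

```text
clock: 44.6
eef_pos: [0.4238, -0.1491, 0.1987]
tcp_rot: [2.865, 1.289, 0.0]
force: [-5.3, 2.7, 6.8]
width: 0.113
grip_force: 15.0
clock: 45.02
eef_pos: [0.4493, -0.117, 0.1987]
tcp_rot: [-2.971, -1.022, -0.001]
force: [-2.9, 2.2, 5.6]
width: 0.114
grip_force: 15.0
clock: 45.43
eef_pos: [0.4801, -0.0901, 0.1987]
tcp_rot: [-3.052, -0.746, -0.001]
force: [-3.5, 1.9, 3.4]
width: 0.113
grip_force: 15.0
clock: 45.85
eef_pos: [0.5153, -0.0693, 0.1987]
tcp_rot: [-3.107, -0.464, -0.002]
force: [-0.8, 0.7, 4.9]
width: 0.111
grip_force: 15.0
pos [ 0.51534493 -0.06933997  0.19874816] phi -1.2746217959988568 radius 0.22311575262999603 row delta [ 0.277 -0.035  0.   ] ang z 0.3580986219567645
b 0.28329272576911735 door 0.39929272576911734
```

```bash
python3 -m pendant '[{"fingers":0,"delta_pos":[0.27,-0.035,0],"angular":[0,0,0.35]},{"fingers":0,"delta_pos":[0.27,-0.035,0],"angular":[0,0,0.35]},{"fingers":0,"delta_pos":[0.27,-0.035,0],"angular":[0,0,0.35]},{"fingers":0,"delta_pos":[0.27,-0.035,0],"angular":[0,0,0.35]},{"fingers":0,"delta_pos":[0.27,-0.035,0],"angular":[0,0,0.35]}]'
python3 -m pendant '[{"fingers":0,"delta_pos":[0.27,-0.035,0],"angular":[0,0,0.35]},{"fingers":0,"delta_pos":[0.27,-0.035,0],"angular":[0,0,0.35]},{"fingers":0,"delta_pos":[0.2,-0.026,0],"angular":[0,0,0.26]},{"fingers":0,"delta_pos":[0.15,-0.02,0],"angular":[0,0,0.2]},{"fingers":0,"delta_pos":[0.1,-0.013,0],"angular":[0,0,0.13]}]'
python3 -m pendant '[{"fingers":0,"delta_pos":[0.1,-0.013,0],"angular":[0,0,0.13]},{"fingers":0,"delta_pos":[0,0,0],"angular":[0,0,0]}]'
python3 - <<'E'
from h import *
arc([.6106,-.2711],-.1,8)
p,_=tcp();b=np.arctan2(p[1]+.2711,p[0]-.6106)-1.7286;print("b",b,"door",b+.116)
E
```

```text
clock: 46.27
eef_pos: [0.5537, -0.0554, 0.1987]
tcp_rot: [-3.137, -0.177, -0.002]
force: [-0.9, 0.3, 3.8]
width: 0.113
grip_force: 15.0
clock: 46.68
eef_pos: [0.5832, -0.0497, 0.1987]
tcp_rot: [-3.141, 0.034, -0.003]
force: [-0.1, 2.4, 5.4]
width: 0.112
grip_force: 15.0
clock: 46.85
eef_pos: [0.5862, -0.0494, 0.1988]
tcp_rot: [-3.141, 0.055, -0.003]
force: [0.4, 2.8, 6.3]
width: 0.112
grip_force: 15.0
pos [ 0.58622937 -0.04935335  0.1987568 ] phi -1.6055628100679336 radius 0.2230818372878927 row delta [ 0.092 -0.013  0.   ] ang z 0.11936620731892152
b -0.04833997230145304 door 0.06766002769854697
```

Roughly 15 mm to go; I'll creep until it meets the stop.

```bash
python3 -m pendant '[{"fingers":0,"delta_pos":[0.1,-0.013,0],"angular":[0,0,0.13]},{"fingers":0,"delta_pos":[0.1,-0.013,0],"angular":[0,0,0.13]},{"fingers":0,"delta_pos":[0.1,-0.013,0],"angular":[0,0,0.13]},{"fingers":0,"delta_pos":[0.1,-0.013,0],"angular":[0,0,0.13]}]'
python3 -m pendant '[{"fingers":0,"delta_pos":[0.05,-0.006,0],"angular":[0,0,0.06]},{"fingers":0,"delta_pos":[0,0,0],"angular":[0,0,0]}]'
python3 -m pendant '[{"fingers":0,"delta_pos":[0.05,-0.006,0],"angular":[0,0,0.06]},{"fingers":0,"delta_pos":[0,0,0],"angular":[0,0,0]}]'
python3 - <<'E'
from h import *
p,_=tcp();b=np.arctan2(p[1]+.2711,p[0]-.6106)-1.7286;print("b",b,"door",b+.116)
E
```

```text
clock: 47.18
eef_pos: [0.598, -0.0484, 0.1987]
tcp_rot: [-3.138, 0.14, -0.002]
force: [-0.5, 3.7, 5.2]
width: 0.111
grip_force: 15.0
clock: 47.35
eef_pos: [0.5997, -0.0483, 0.1988]
tcp_rot: [-3.137, 0.149, -0.003]
force: [1.2, 4.3, 4.9]
width: 0.113
grip_force: 15.0
clock: 47.52
eef_pos: [0.6007, -0.0483, 0.1987]
tcp_rot: [-3.137, 0.159, -0.001]
force: [-3.3, 3.1, 5.8]
width: 0.112
grip_force: 15.0
b -0.11319235438460651 door 0.0028076456153934976
```

```bash
python3 -m pendant '[{"fingers":0,"delta_pos":[0.05,0,0],"angular":[0,0,0]},{"fingers":0,"delta_pos":[0,0,0],"angular":[0,0,0]}]'
python3 -m pendant '[{"fingers":0,"delta_pos":[0.05,0,0],"angular":[0,0,0]},{"fingers":0,"delta_pos":[0,0,0],"angular":[0,0,0]}]'
python3 -m pendant '[{"fingers":0,"delta_pos":[0.05,0,0],"angular":[0,0,0]},{"fingers":0,"delta_pos":[0,0,0],"angular":[0,0,0]}]'
```

```text
clock: 47.68
eef_pos: [0.6014, -0.0483, 0.1986]
tcp_rot: [-3.137, 0.159, 0.002]
force: [-11.3, 4.2, 9.3]
width: 0.109
grip_force: 15.0
clock: 47.85
eef_pos: [0.6027, -0.0484, 0.1985]
tcp_rot: [-3.137, 0.158, 0.003]
force: [-11.7, 4.2, 7.8]
width: 0.114
grip_force: 15.0
clock: 48.02
eef_pos: [0.6041, -0.0486, 0.1983]
tcp_rot: [-3.137, 0.158, 0.004]
force: [-11.6, 4.5, 7.3]
width: 0.116
grip_force: 15.0
```

It met the stop at x≈0.601 and then slid in the pads. I'll release and lift away.

```bash
python3 -m pendant '[{"fingers":0.4,"delta_pos":[0,0,0],"angular":[0,0,0]},{"fingers":0.4,"delta_pos":[0,0,0],"angular":[0,0,0]},{"fingers":0.4,"delta_pos":[0,0,0],"angular":[0,0,0]},{"fingers":0.4,"delta_pos":[0,0,0],"angular":[0,0,0]},{"fingers":0.4,"delta_pos":[0,0,-0.3],"angular":[0,0,0]}]'
python3 -m pendant '[{"fingers":0.4,"delta_pos":[0,0,-0.7],"angular":[0,0,0]},{"fingers":0.4,"delta_pos":[0,0,-0.9],"angular":[0,0,0]},{"fingers":0.4,"delta_pos":[0,0,-0.9],"angular":[0,0,0]},{"fingers":0.4,"delta_pos":[0,0,-0.9],"angular":[0,0,0]},{"fingers":0.4,"delta_pos":[0,0,-0.9],"angular":[0,0,0]}]'
python3 -m pendant '[{"fingers":0.4,"delta_pos":[-0.9,0,0],"angular":[0,0,0]},{"fingers":0.4,"delta_pos":[-0.9,0,0],"angular":[0,0,0]},{"fingers":0.4,"delta_pos":[-0.9,0,0],"angular":[0,0,0]},{"fingers":0.4,"delta_pos":[-0.9,0,0],"angular":[0,0,0]},{"fingers":0.4,"delta_pos":[-0.9,0,0],"angular":[0,0,0]}]'
python3 - <<'E'
from h import *
S=r.capture("scene")["image"][:,:,::-1];T=r.capture("top")["image"][:,:,::-1];W=r.capture("wrist")["image"][:,:,::-1]
a=cv2.resize(S[185:325,180:320],(400,400),interpolation=2);b=cv2.resize(T[105:245,320:460],(400,400),interpolation=2)
cv2.imwrite("pics/f.png",np.vstack([np.hstack([a,b]),np.hstack([cv2.resize(T[100:340,120:540],(400,200)),cv2.resize(W[:320],(400,200))])]))
E
```

```text
clock: 48.43
eef_pos: [0.6045, -0.0492, 0.2053]
tcp_rot: [-3.137, 0.159, 0.004]
force: [-0.3, 0.4, -1.3]
width: 0.394
grip_force: 0.0
clock: 48.85
eef_pos: [0.6048, -0.0492, 0.3379]
tcp_rot: [3.137, -0.159, 0.001]
force: [0.7, -0.8, -0.2]
width: 0.404
grip_force: 0.0
clock: 49.27
eef_pos: [0.4693, -0.0354, 0.3362]
tcp_rot: [3.137, -0.159, 0.001]
force: [-0.4, -0.5, 0.1]
width: 0.4
grip_force: 0.0
```

View pics/f.png

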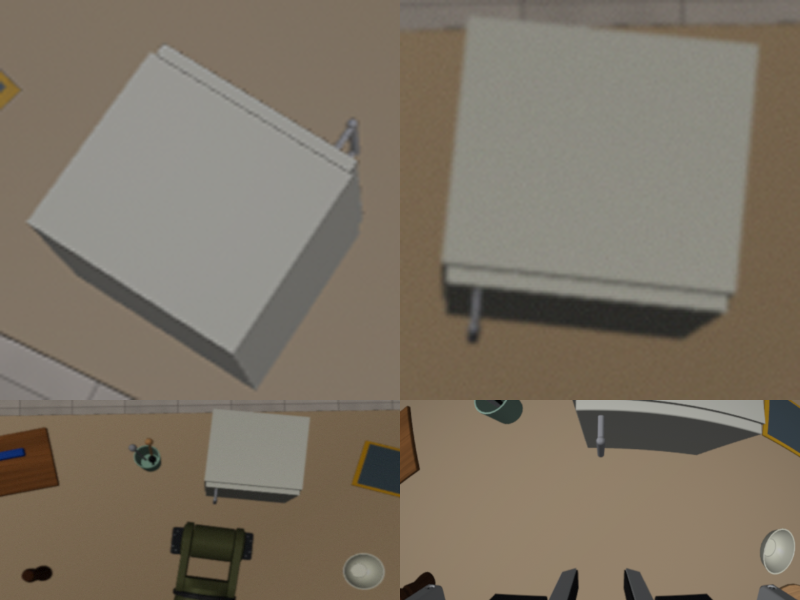

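The door is flush and parallel to the front in both views. No tumblers are left outside, and the bystanders are where they were.

```bash
python3 -c "
from bench import r
print(r.sign_off())"
```

```text
the job is handed in; nothing more can be done
None
```

All five tumblers are nested in one upright stack in the door tray. The door is swung fully shut, the utensil pot, bowl and pepper mill are where they were, and the job is handed in. I last saw the stack nested just before closing, since it can't be seen with the door shut.

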